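# Close two vacuum vessels on their centring rings and lay the clamp ready

## Task

Make the two steel vacuum vessels ready for pumping: close the wide port with the plain blank and put the gauge on the narrow port, each with its own matching centring ring between the two flanges, everything level and fully home. The vacuum will hold the blank, but the gauge gets clamped by hand: lay the clamp flat on the bench right in front of the narrow vessel, on the side of the bench's front edge. Keep the gauge upright throughout and leave the copper gaskets and the spanner where they lie.

Things in the scene. Friction and masses are not known exactly. Their poses are not given: they have to be found in the camera images.
- wide_vessel: Broad steel can (86 mm across, 100 mm square base plate, bleed valve at its back, +x) with the WIDE open port on top: flange 55 mm across, its face 100 mm above the worktop, neck 46 mm, can's shoulder at 66 mm height. A recess in the face, 43.6 mm across, 5 mm deep, takes a nose of the wide ring. Origin on the port's axis at worktop height; z up. Fixed.
- narrow_vessel: Slimmer, taller steel can (72 mm across, 86 mm square base plate, bleed valve at its back, +x) with the NARROW open port on top: flange 40 mm across, its face 110 mm above the worktop, neck 31 mm, can's shoulder at 78 mm height. A recess in the face, 28.6 mm across, 5 mm deep, takes a nose of the narrow ring. Origin on the port's axis at worktop height; z up. Fixed.
- wide_ring: Larger centring ring, lying flat: aluminium sleeve 41 mm across, 12 mm tall, black O-ring 52 mm across, 5 mm thick round its middle, so a tapered nose 3.5 mm high stands out above and below; alike both ways up. Origin at its centre, 6 mm above its underside; z its axis. Grasp across the O-ring; 30 g. Seated, its centre is 2.5 mm above the flange face; radial play 1.3 mm.
- narrow_ring: Smaller centring ring, lying flat: aluminium sleeve 26 mm across, 12 mm tall, black O-ring 37 mm across, 5 mm thick round its middle, tapered noses 3.5 mm high; alike both ways up. Origin at its centre, 6 mm above its underside; z its axis. Grasp across the O-ring; 30 g. Seated, its centre is 2.5 mm above the flange face; radial play 1.3 mm.
- blank: Plain solid dark-grey steel disc, 55 mm across, 12 mm thick, lying right way up on the worktop: the recess in its underside, 43.6 mm across, 4.7 mm deep, goes over the upper nose of the wide ring. Origin at the centre of its underside, z up. Grasp across the rim; about 160 g. Home, its underside is 5 mm above the wide flange's face.
- gauge: White gauge head standing upright, 85 mm tall: steel flange foot 40 mm across (recess below, 28.6 mm across, 4.7 mm deep, for the narrow ring's upper nose), white housing 36 mm across from 21 to 76 mm above the underside, dark socket on top. Origin at the centre of its underside, z up. Grasp the housing; about 170 g. Home, its underside is 5 mm above the narrow flange's face.
- kf_clamp: Aluminium ring clamp for the narrow flange with a red wing nut, lying flat; 57 mm across its own x, 88 mm along its own y, 18 mm high, 90 g. Origin at the middle of its underside; the centre of its ring (57 mm across) lies 8 mm from there towards its own +y. Grasp across the ring along its own x. Goes on the worktop in front (-x side) of the narrow vessel, origin about 110 mm from the port's axis.
- copper_gasket_pack: Bystander: small stack of copper gaskets, 49 mm across, 10 mm high; origin at the centre of its underside. Leave it where it is.
- spanner: Bystander: steel spanner, 150 x 28 x 8 mm, lying flat along its own y; origin at the middle of its underside. Leave it where it is.
Mind the look-alikes: they are no part of the job. Leave any yellow look-alike of the narrow_vessel alone.

How it is judged:
By the outcome, as a careful person would: the job done as asked, in the order asked, and still so for the second after the job is handed in, with the robot touching nothing.
It also fails if it takes over 125 s, if anything falls off the work surface, if the arm or the gripper's body presses on something with over 40 N, if the wrist force passes 120 N, or if a joint passes its speed limit or range.

## Robot

A 6-joint arm with a two-finger parallel gripper is mounted at the origin on a cart in front of the work surface, level with it; the furniture and walls round the work are solid. World frame = base frame: x ahead of the robot, y to its left, z up, the work surface at z = 0. Lengths are in mm, angles in rad, forces in N, time in s.
With the tool pointing down it reaches from about 275 to 825 mm from the base axis. Payload 4.9 kg.
Tool frame: the origin (TCP) lies midway between the tips of the shut fingers; the grasp point (between the pads) lies 19 mm behind it; x points along the fingers, z is the direction in which the jaws open and shut, and the axes are right-handed (so a half turn about x gives the same grasp; the last joint's range is limited). The gripper opens to 85 mm and grips with 20 to 120 N. Pads are 22 mm wide; open, the fingers measure 114 mm over their backs; the gripper's body (76 mm by 85 mm) begins 54 mm behind the grasp point. The pads swing forward as they close: fully open they stand 13 mm farther back than shut.
Start: joints at [0.985, 0.326, -0.193, 1.052, 0, 1.437], TCP at [240.119, 494.835, 231.281] pointing down, gripper open.
Joint ranges: [-2.65, 2.65], [-0.97, 1.79], [-1.3, 1.35], [-1.93, 2.1], [-1.47, 1.37], [-3.14, 3.14]. Speed limits (rad/s): [2.57, 2.57, 3.14, 3.14, 3.14, 3.14].

## Interface

Orientations are given as a unit quaternion [x, y, z, w].
In Python, from station import ctrl, imaging, finish_job gives the robot as it stands. The module is installed in compiled form; this text tells all that it offers.
- The arm moves only by the tool jog_arm, never from a script. Its arguments are lists of equal length, an entry for each row: "twist": the turn, a rotation vector about the world's x, y, z in degrees, a list of three; "linear": the shift along the world's x, y, z in mm, a list of three; "hand": the opening, from 0 (shut) to 1 (fully open). A call has 1 to 8 rows; each row is the pose to reach, as a shift and turn from the pose measured when the call began; what a row does not reach only later rows make up. A row lasts 1/10 s, in which the tool goes at most 50 mm and 8.59 degrees, less where a joint would pass 70% of its speed; a pose out of reach is approached as far as the arm can. A call with a gripper value outside its range is refused whole. The fingers move at their own pace and stop on an object; the grip force is fixed at half the most. Time passes only in rows, so rows that repeat a pose let the fingers close. It gives the time, the measured TCP pose, the force and the opening at its end, in the units of the state.
- ctrl.get_obs(): the state, without advancing time (a new reading comes with each control period).
- imaging.snapshot(name): name is "side" or "top" or "wrist"; returns a dict with "frame" (420x560x3 uint8, blue, green, red), "fx", "fy", "cx", "cy" (pixels), "R" (3x3) and "t" (3): a world point X has camera coordinates R X + t. Camera axes: x right, y down, z forward; pixel columns grow to the right and rows downward; lengths in mm; the calibration is good to about 2 mm. A picture is of the moment at which its call begins. There is no depth.
- finish_job(): hands the job in, once; it reports no verdict.
The state is a dict: "t": time; "joint_positions": joint angles; "dq": joint speeds; "effort": joint torques, N m; "eef_pos": TCP position; "ee_rot": TCP orientation; "ft_force": force on the tool from outside, world axes, zero at the start; "moment": the same for the moment, N m; "grip_width": opening from 0.0 (shut) to 1.0 (fully open).
Only numpy, scipy, OpenCV 4.12 (cv2) and the standard library are available. Lean on these libraries where they do the work, as an engineer would, in place of code of your own. Each camera call takes 0.05 s, during which the arm holds its last target.

## Working session

There is one attempt and no reset: what is moved stays moved. The work goes in short steps, Python scripts to look and compute and a tool call to move; the robot and the scene stay as the last step left them, time stands still between calls to the robot, and variables do not carry over. Pictures are saved under pics/ and viewed, and the job is handed in when it is done.

Besides the shell and the picture viewer there is one more tool, called after ">>>" as a command line: name --argument value ..., lists and objects as JSON in quotes. jog_arm: Moves the arm, as the interface text tells. Its arguments: {"type":"object","properties":{"twist":{"type":"array"},"linear":{"type":"array"},"hand":{"type":"array"}},"required":["twist","linear","hand"]}

```bash
mkdir -p pics; ls
cat > h.py <<'E'
import numpy as np, cv2, json
from station import ctrl, imaging
def snap(n,fn):
    s=imaging.snapshot(n); cv2.imwrite('pics/'+fn+'.png',s['frame'])
    np.savez('pics/'+fn+'.npz',**{k:np.array(v) for k,v in s.items()})
    return s
def load(fn): return dict(np.load('pics/'+fn+'.npz'))
def proj(s,X):
    c=s['R']@np.array(X,float)+s['t']; return np.array([s['fx']*c[0]/c[2]+s['cx'],s['fy']*c[1]/c[2]+s['cy']])
def back(s,u,v,z):
    d=s['R'].T@np.array([(u-s['cx'])/s['fx'],(v-s['cy'])/s['fy'],1.]); o=-s['R'].T@s['t']
    return o+d*(z-o[2])/d[2]
def crop(fn,out,u0,v0,u1,v1,k=4):
    im=cv2.imread('pics/'+fn+'.png')[v0:v1,u0:u1]
    cv2.imwrite('pics/'+out+'.png',cv2.resize(im,None,fx=k,fy=k,interpolation=cv2.INTER_CUBIC))
E
python3 - <<'E'
from h import *
for n in ['side','top','wrist']:
    s=snap(n,n+'0'); print(n,s['fx'],-s['R'].T@s['t'],np.round(s['R'],2).tolist())
print(ctrl.get_obs())
E
```

```text
pics
side 499.54764550838553 [ 276.92164447 -979.78709317  581.92533658] [[0.97, -0.26, -0.02], [-0.14, -0.46, -0.88], [0.22, 0.85, -0.48]]
top 460.0652791683121 [ 336.0335926   -56.23526726 1053.12450709] [[0.03, -1.0, 0.01], [-0.99, -0.03, -0.16], [0.16, -0.0, -0.99]]
wrist 333.952508838034 [164.78100938 530.18691632 374.16432995] [[0.44, 0.9, -0.0], [0.85, -0.41, 0.32], [0.29, -0.14, -0.95]]
{'t': 0.15, 'joint_positions': array([ 9.84810209e-01,  3.26796712e-01, -1.93312210e-01,  1.05199363e+00,
       -1.62817878e-05,  1.43661933e+00]), 'dq': array([-0.00104081, -0.0024611 ,  0.00395111, -0.00106133, -0.00175288,
        0.00132729]), 'effort': array([ 9.61496735e-04, -4.43705463e+01,  2.62663651e+01,  1.04124227e-02,
       -8.88043388e-06, -2.16497898e-05]), 'eef_pos': array([239.87591993, 494.46886853, 230.68507727]), 'ee_rot': array([-0.37549765,  0.59970813,  0.37510606,  0.59887153]), 'ft_force': array([0.39936693, 0.03819369, 0.29865591]), 'moment': array([-0.01377694,  0.038481  ,  0.00274684]), 'grip_width': 0.9983628728494814}
```

View pics/top0.png

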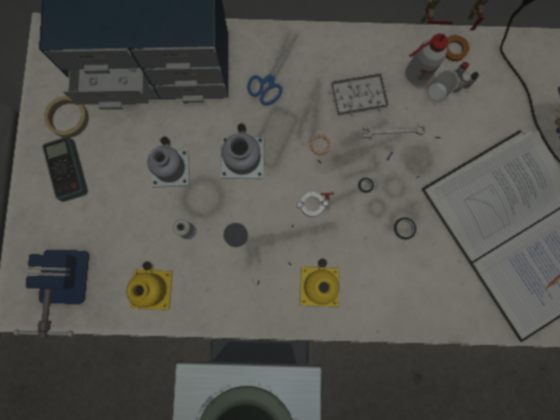

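View pics/side0.png

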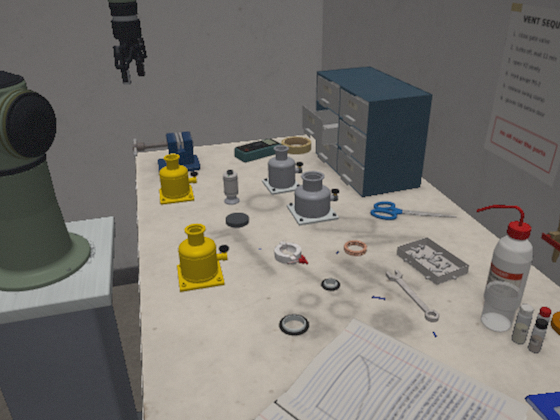

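View pics/wrist0.png

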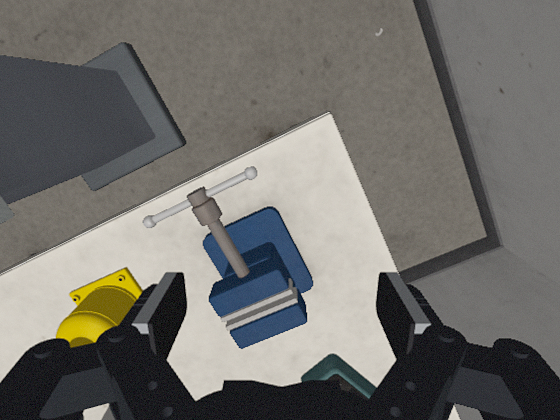

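Top view: grey vessels at (167,165) and (241,155); yellow look-alikes at (148,289) and (321,287); gauge (183,228), blank (235,234), clamp (313,203), rings (366,185) small and (404,228) large. Copper ring at (319,144) and spanner at (392,131) are bystanders. I'll take closer crops.

Run:
```python
from h import *
crop('top0','c1',130,120,280,260,5)
crop('top0','c2',290,120,440,250,5)
for f in['c1','c2']:
    im=cv2.imread(f'pics/{f}.png'); cv2.imwrite(f'pics/{f}.png',np.clip(im.astype(float)*1.6,0,255).astype('uint8'))
crop('side0','c3',210,130,350,260,5)
crop('side0','c4',260,220,400,350,5)
```

```text
(no output)
```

View pics/c1.png

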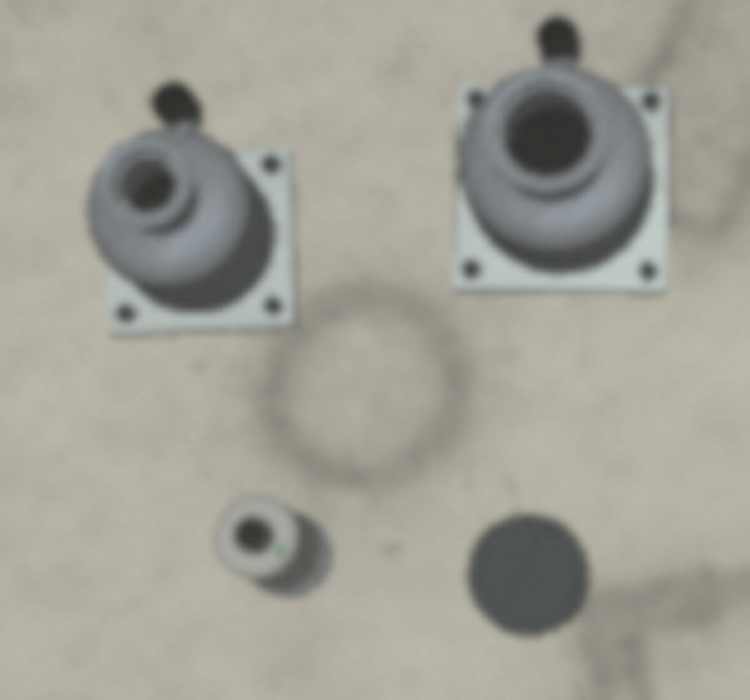

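View pics/c2.png

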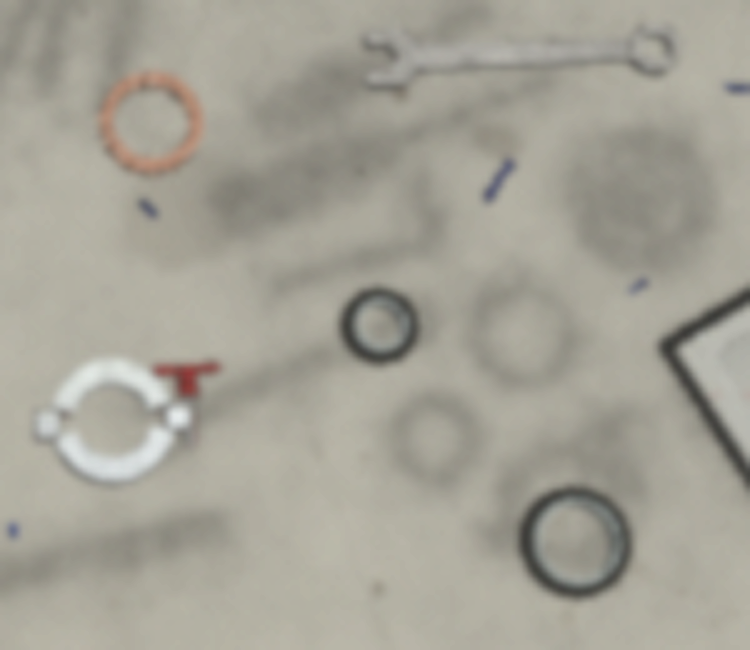

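View pics/c3.png

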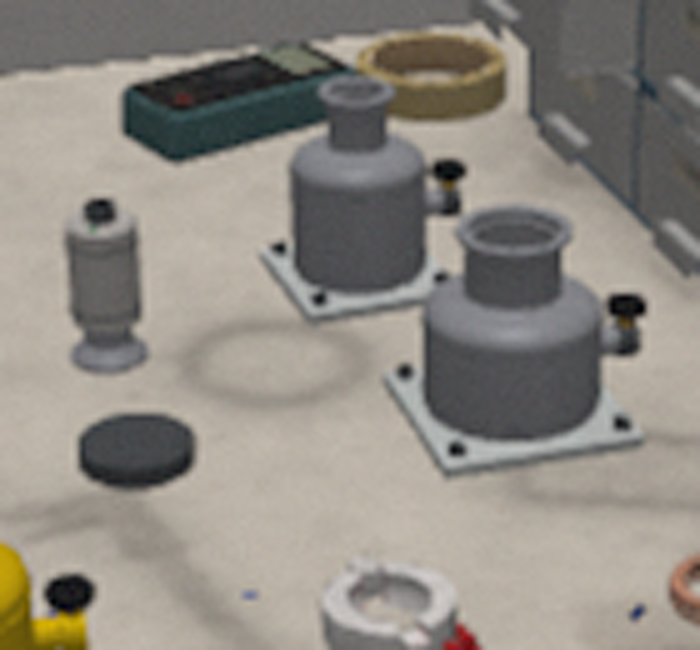

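View pics/c4.png

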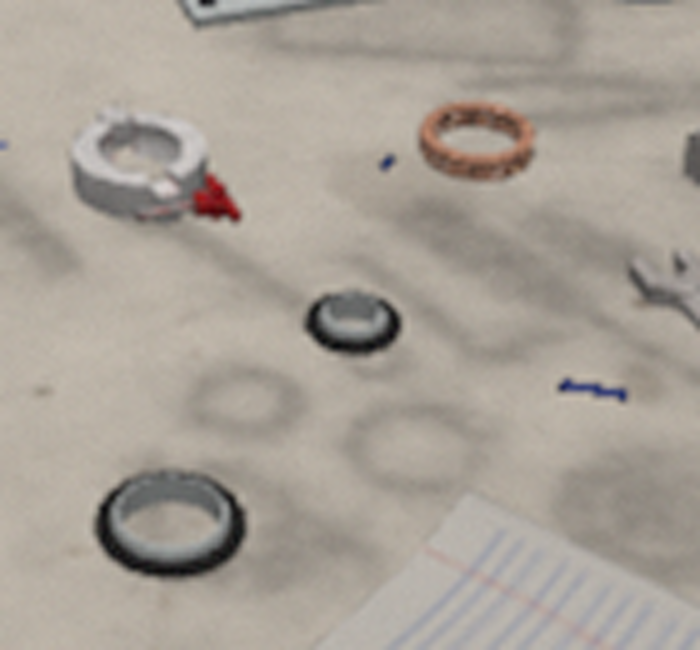

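Run:
```python
from h import *
s=load('top0')
def P(o,x,y,z): return np.round(back(s,o[0]+(x+.5)/5-.5,o[1]+(y+.5)/5-.5,z),1)
a=(130,120);b=(290,120)
print('wide face',P(a,550,132,100)); print('wplate',[P(a,x,y,6) for x,y in[(463,88),(668,88),(455,290),(665,290)]],P(a,(476+652+471+648)/4,(100+102+269+271)/4,6))
print('narrow',P(a,148,184,110)); print('nplate holes',P(a,271,164,6),P(a,125,313,6),P(a,(271+125)/2,(164+313)/2,6),P(a,273,306,6))
print('blank',P(a,529,574,12),'gauge',P(a,253,535,85), P(a,258,536,76))
print('clamp ring',P(b,114,420,18),'tabs',P(b,47,424,15),P(b,179,416,15),'nut',P(b,186,380,10))
print('nring',P(b,380,326,8),'wring',P(b,576,542,8),'gasket',P(b,151,123,10))
S=load('side0')
def Q(o,x,y,z): return np.round(back(S,o[0]+(x+.5)/5-.5,o[1]+(y+.5)/5-.5,z),1)
c=(210,130);d=(260,220)
print('side: wide',Q(c,514,231,100),'narrow',Q(c,357,92,110),'blank',Q(c,137,442,12),'gauge',Q(c,100,210,85),Q(c,110,351,3))
print('nring',Q(d,353,321,6),'wring',Q(d,171,523,6),'clamp',Q(d,140,147,18))
o=ctrl.get_obs(); from scipy.spatial.transform import Rotation as R
print(np.round(R.from_quat(o['ee_rot']).as_matrix(),3).tolist())
```

```text
wide face [616.3  29.1 100. ]
wplate [array([664.2,  79.4,   6. ]), array([667.1, -17.3,   6. ]), array([566.6,  78.5,   6. ]), array([569.5, -19.1,   6. ])] [618.2  30.9   6. ]
narrow [585.7 196.6 110. ]
nplate holes [624.6 167.6   6. ] [551.3 230.8   6. ] [587.7 199.4   6. ] [556.6 162.5   6. ]
blank [434.7  37.9  12. ] gauge [441.  148.4  85. ] [441.7 148.2  76. ]
clamp ring [ 509.4 -135.1   18. ] tabs [ 507.2 -104.7   15. ] [ 512.6 -165.1   15. ] nut [ 530.4 -168.7   10. ]
nring [ 558.8 -258.8    8. ] wring [ 460.5 -348.3    8. ] gasket [ 652.8 -151.    10. ]
side: wide [617.1  28.4 100. ] narrow [586.9 196.5 110. ] blank [435.4  36.9  12. ] gauge [441.1 142.9  85. ] [442.4 151.    3. ]
nring [ 560.  -257.2    6. ] wring [ 461.2 -347.7    6. ] clamp [ 510.4 -134.6   18. ]
[[-0.001, -0.9, 0.437], [-0.001, 0.437, 0.9], [-1.0, 0.0, -0.001]]
```

Two cameras agree within about 1.5 mm (gauge top from the side is the loosest).

Candidates, by top-view pixel:
- **Wide ring:** ring (404,228), 52 mm. The copper ring (319,144), the small ring (366,185) and the floor stains at (395,186) and (377,207) could be mistaken for it. Chosen: (404,228), confirmed in the crop.
- **Vessels:** grey (241,155) is wide and grey (167,165) is narrow. The yellow ones are excluded.

Now moving above the wide ring with the jaws along x.

>>> jog_arm --twist '[[0,0,-8],[0,0,-16],[0,0,-24],[0,0,-32],[0,0,-40],[0,0,-48],[0,0,-56],[0,0,-64]]' --linear '[[12,-46,0],[24,-92,0],[36,-138,0],[48,-184,0],[60,-230,0],[72,-276,0],[84,-322,0],[96,-368,0]]' --hand '[1,1,1,1,1,1,1,1]'

```text
t: 0.95
eef_pos: [335.8, 124.7, 230.8]
ee_rot: [0.001, 0.707, -0.001, 0.707]
ft_force: [1.5, -0.7, 0.5]
grip_width: 0.997
```

>>> jog_arm --twist '[[0,0,0],[0,0,0],[0,0,0],[0,0,0],[0,0,0],[0,0,0],[0,0,0],[0,0,0]]' --linear '[[12,-46,0],[24,-92,0],[36,-138,0],[48,-184,0],[60,-230,-10],[72,-276,-20],[84,-320,-30],[96,-362,-40]]' --hand '[1,1,1,1,1,1,1,1]'

```text
t: 1.75
eef_pos: [431.8, -239.4, 190.1]
ee_rot: [0.002, 0.707, -0.001, 0.707]
ft_force: [1.2, 0.3, -0.3]
grip_width: 1.002
```

>>> jog_arm --twist '[[0,0,0],[0,0,0],[0,0,0],[0,0,0],[0,0,0]]' --linear '[[10,-40,-13],[20,-80,-26],[29,-110,-40],[29,-110,-40],[29,-110,-40]]' --hand '[0.85,0.85,0.85,0.85,0.85]'

```text
t: 2.25
eef_pos: [460.1, -349.3, 149.1]
ee_rot: [0.003, 0.708, -0.001, 0.706]
ft_force: [0.1, 0.7, -1.1]
grip_width: 0.849
```

Run:
```python
from h import *
s=snap('wrist','w1'); o=ctrl.get_obs(); print(o['eef_pos'],o['grip_width'],proj(s,[461,-348,8]))
```

```text
[ 460.24420501 -348.66878431  149.75596426] 0.8471703532871734 [283.24334335 190.07143591]
```

View pics/w1.png

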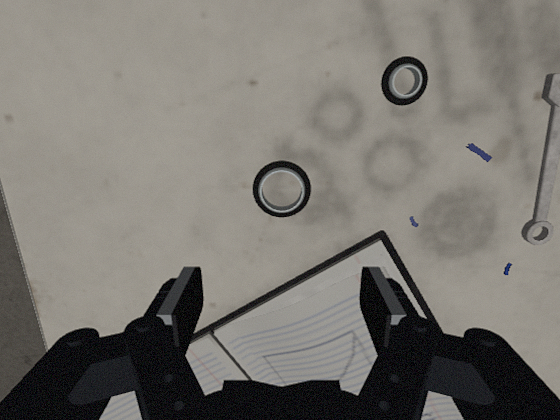

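The ring sits at (282,189), against a prediction of (283,190), so the estimate is good. Descending with a partial opening.

>>> jog_arm --twist '[[0,-0.1,0],[0,-0.2,0],[0,-0.2,0],[0,-0.2,0],[0,-0.2,0],[0,-0.2,0]]' --linear '[[0,0,-45],[0,0,-90],[0,0,-125],[0,0,-140],[0,0,-140],[0,0,-140]]' --hand '[0.75,0.75,0.75,0.75,0.75,0.75]'

```text
t: 2.9
eef_pos: [460.7, -348.1, 10.8]
ee_rot: [0.002, 0.706, -0.001, 0.708]
ft_force: [-0.3, -0.4, 0.1]
grip_width: 0.748
```

Run:
```python
from h import *
s=snap('side','s2'); crop('s2','s2c',230,250,370,360,5); o=ctrl.get_obs(); print(o['eef_pos'],o['ft_force'],o['ee_rot'])
```

```text
[ 461.2123119  -348.79989368   11.48706512] [-0.46197407 -0.28926257  0.16989588] [ 0.00127999  0.70590075 -0.00108954  0.70830876]
```

View pics/s2c.png

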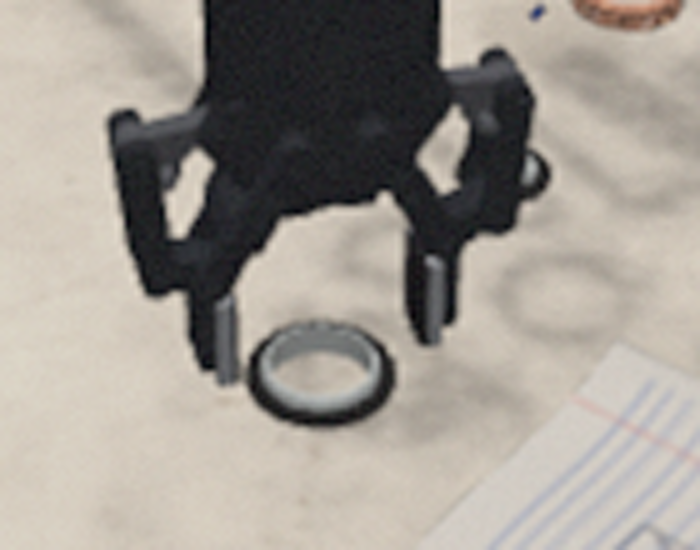

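>>> jog_arm --twist '[[0,0,0],[0,0,0],[0,0,0],[0,0,0]]' --linear '[[0,0,-4],[0,0,-7],[0,0,-9],[0,0,-9]]' --hand '[0.7,0.7,0.7,0.7]'

```text
t: 3.35
eef_pos: [461.1, -348.7, 2.4]
ee_rot: [0.001, 0.706, -0.001, 0.708]
ft_force: [0.3, 0.1, -0.1]
grip_width: 0.7
```

>>> jog_arm --twist '[[0,0,0],[0,0,0],[0,0,0]]' --linear '[[0,0,-1.5],[0,0,-2],[0,0,-2]]' --hand '[0.7,0.7,0.7]'

```text
t: 3.65
eef_pos: [461.0, -348.7, 0.2]
ee_rot: [0.001, 0.706, -0.001, 0.708]
ft_force: [-1.0, -0.4, -0.8]
grip_width: 0.7
```

>>> jog_arm --twist '[[0,0,0],[0,0,0],[0,0,0]]' --linear '[[0,0,-1.5],[0,0,-2],[0,0,-2]]' --hand '[0.7,0.7,0.7]'

```text
t: 3.95
eef_pos: [460.9, -348.6, -1.9]
ee_rot: [0.002, 0.706, -0.001, 0.708]
ft_force: [-0.2, 0.1, 0.1]
grip_width: 0.699
```

>>> jog_arm --twist '[[0,0,0],[0,0,0],[0,0,0]]' --linear '[[0,0,-1],[0,0,-1.5],[0,0,-1.5]]' --hand '[0.7,0.7,0.7]'

```text
t: 4.25
eef_pos: [460.9, -348.5, -3.5]
ee_rot: [0.002, 0.706, -0.001, 0.708]
ft_force: [-0.1, 0.8, 0.8]
grip_width: 0.701
```

>>> jog_arm --twist '[[0,0,0],[0,0,0],[0,0,0]]' --linear '[[0,0,-1],[0,0,-1.5],[0,0,-1.5]]' --hand '[0.7,0.7,0.7]'

```text
t: 4.55
eef_pos: [460.9, -348.5, -4.9]
ee_rot: [0.002, 0.706, -0.001, 0.708]
ft_force: [-1.1, -0.6, 1.0]
grip_width: 0.698
```

>>> jog_arm --twist '[[0,0,0],[0,0,0]]' --linear '[[0,0,-1.5],[0,0,-1.5]]' --hand '[0.7,0.7]'

```text
t: 4.75
eef_pos: [460.9, -348.6, -5.0]
ee_rot: [0.001, 0.706, -0.001, 0.708]
ft_force: [-3.3, 2.0, 12.9]
grip_width: 0.7
```

Contact came at TCP z = -5.0 with opening 0.70, which matches my finger model. I'll raise the tips to about 4 mm and close on the O-ring's upper half.

>>> jog_arm --twist '[[0,0,0],[0,0,0],[0,0,0],[0,0,0],[0,0,0],[0,0,0],[0,0,0]]' --linear '[[0,0,4],[0,0,5.8],[0,0,5.8],[0,0,5.8],[0,0,5.8],[0,0,5.8],[0,0,5.8]]' --hand '[0.7,0.7,0.5,0.4,0.4,0.4,0.4]'

```text
t: 5.45
eef_pos: [461.2, -348.9, 1.9]
ee_rot: [0.001, 0.706, -0.001, 0.708]
ft_force: [-3.0, 1.1, 10.7]
grip_width: 0.565
```

Run:
```python
from h import *
s=snap('side','s3'); crop('s3','s3c',230,250,370,360,5); o=ctrl.get_obs(); print(o['eef_pos'],o['ft_force'],o['ee_rot'],o['grip_width'])
s=snap('wrist','w3'); crop('w3','w3c',160,130,400,300,3)
```

```text
[ 461.20898074 -348.91027546    1.9262567 ] [-2.04775579  2.10778386 11.58846727] [ 0.0010676   0.70586052 -0.00139148  0.70834868] 0.5728515957304379
```

View pics/s3c.png

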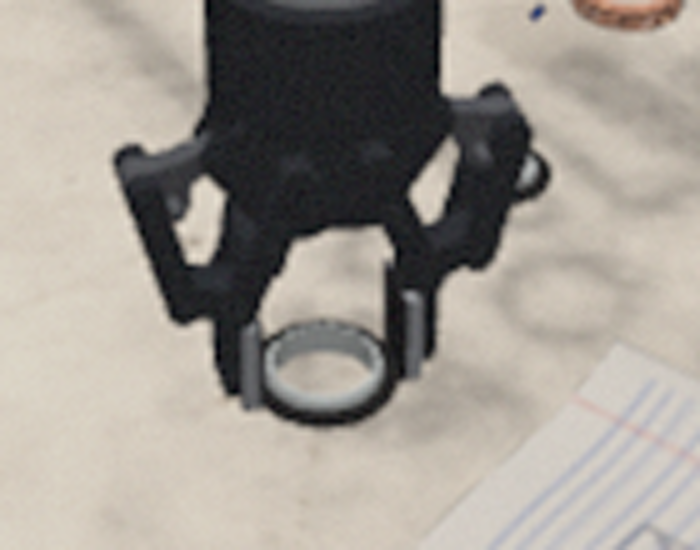

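View pics/w3c.png

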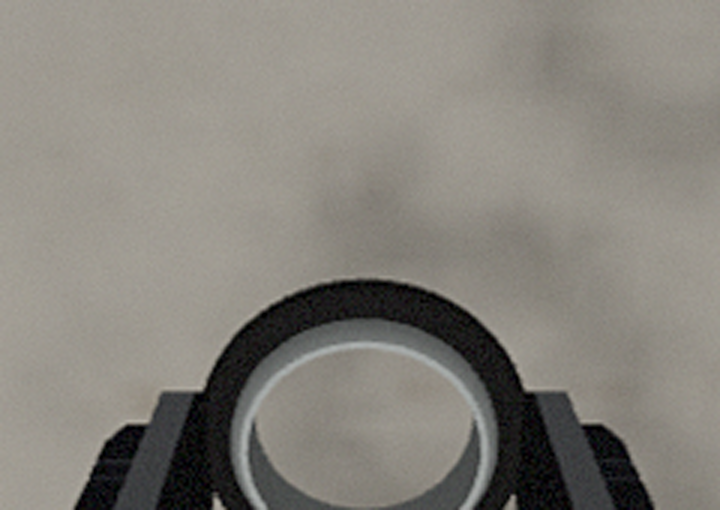

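>>> jog_arm --twist '[[0,0.2,0],[0,0.2,0],[0,0.2,0],[0,0.2,0],[0,0.2,0],[0,0.2,0],[0,0.2,0]]' --linear '[[0,0,10],[0,0,40],[0,0,80],[0,0,120],[0,0,150],[0,0,150],[0,0,150]]' --hand '[0.4,0.4,0.4,0.4,0.4,0.4,0.4]'

```text
t: 6.25
eef_pos: [461.5, -349.2, 152.6]
ee_rot: [0.001, 0.707, -0.002, 0.707]
ft_force: [-0.5, 0.3, -1.4]
grip_width: 0.565
```

Run:
```python
from h import *
s=snap('side','s4'); crop('s4','s4c',230,190,370,300,5); o=ctrl.get_obs(); print(o['eef_pos'],o['ft_force'],o['ee_rot'],o['grip_width'])
s=snap('wrist','w4'); crop('w4','w4c',160,130,400,300,3)
```

```text
[ 460.83145152 -348.55422744  151.37196174] [-0.72048916 -0.33789412 -0.86262091] [ 0.00128165  0.70735009 -0.00118735  0.70686123] 0.5692447052773538
```

View pics/s4c.png

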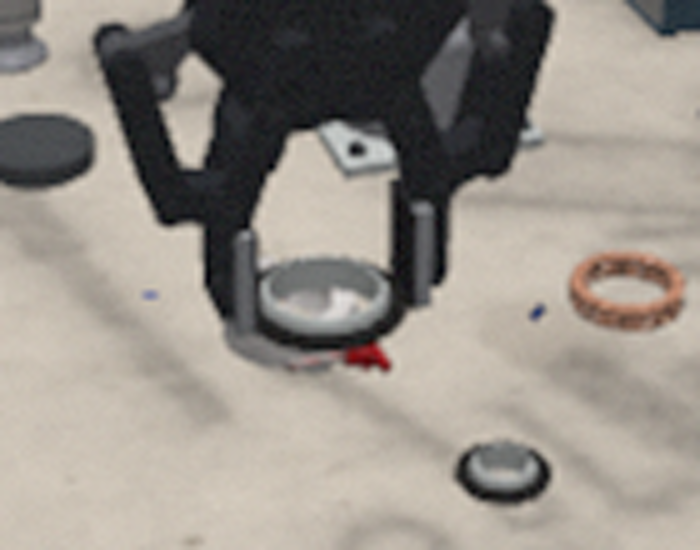

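View pics/w4c.png

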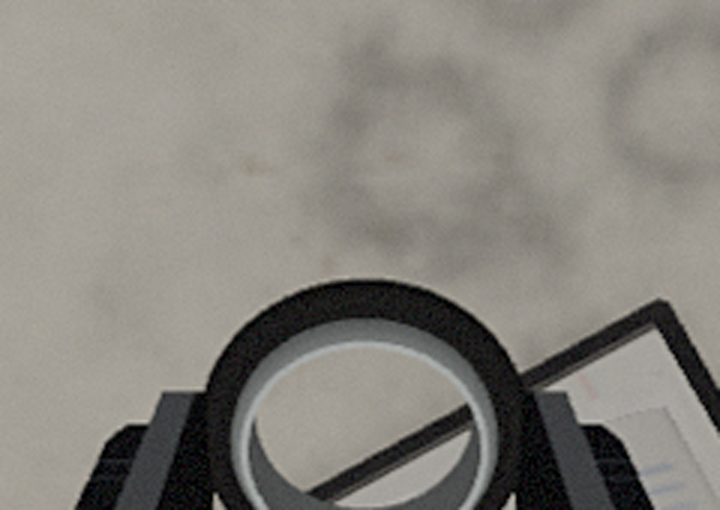

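```bash
cat >> h.py <<'E'
def circ(s,c,r,n=72):
    a=np.linspace(0,2*np.pi,n,endpoint=False); return np.array([proj(s,[c[0]+r*np.cos(t),c[1]+r*np.sin(t),c[2]]) for t in a])
def overlay(fn,out,circs,u0,v0,u1,v1,k=4):
    s=load(fn); im=cv2.imread('pics/'+fn+'.png')[v0:v1,u0:u1]; im=cv2.resize(im,None,fx=k,fy=k,interpolation=cv2.INTER_CUBIC)
    cols=[(0,255,0),(0,0,255),(255,255,0),(255,0,255)]
    for i,(c,r) in enumerate(circs):
        p=(circ(s,c,r)-[u0,v0]+.5)*k-.5
        cv2.polylines(im,[np.round(p).astype(np.int32)],True,cols[i%4],1)
    cv2.imwrite('pics/'+out+'.png',im)
E
python3 - <<'E'
from h import *
c=np.array([461,-348.8,152+4.1])
overlay('w4','o4',[(c,26),(c+[0,0,6],20.5)],160,180,400,350,3)
overlay('s4','o4s',[(c,26),(c+[0,0,6],20.5)],230,190,370,300,5)
overlay('top0','ot',[([616.3,29.1,100],27.5),([585.8,196.6,110],20),([435,37.5,12],27.5),([441.5,148.5,76],18)],130,120,280,260,5)
overlay('side0','os',[([616.3,29.1,100],27.5),([585.8,196.6,110],20),([435,37.5,12],27.5),([441.5,148.5,76],18)],210,130,350,260,5)
E
```

```text
(no output)
```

View pics/o4.png

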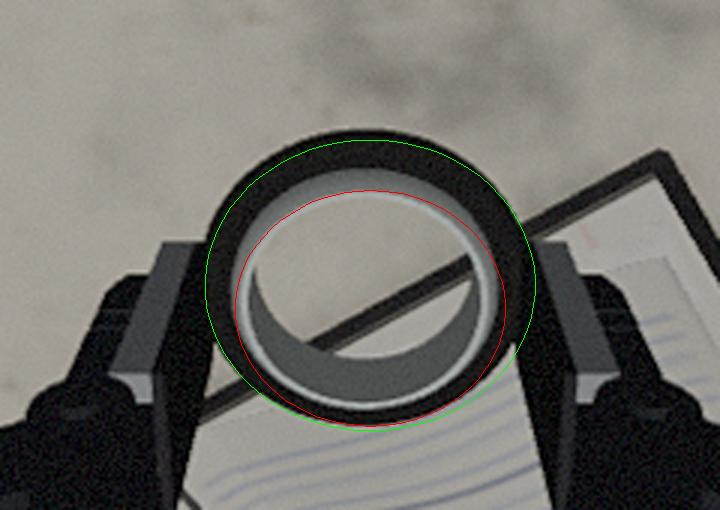

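View pics/o4s.png

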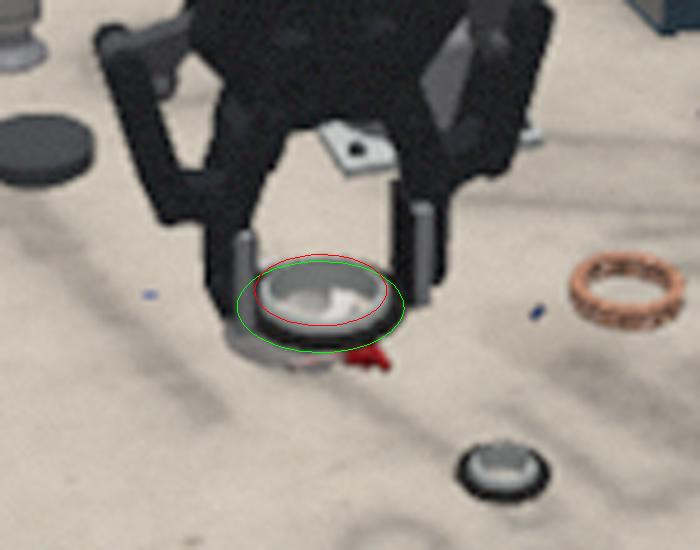

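View pics/ot.png

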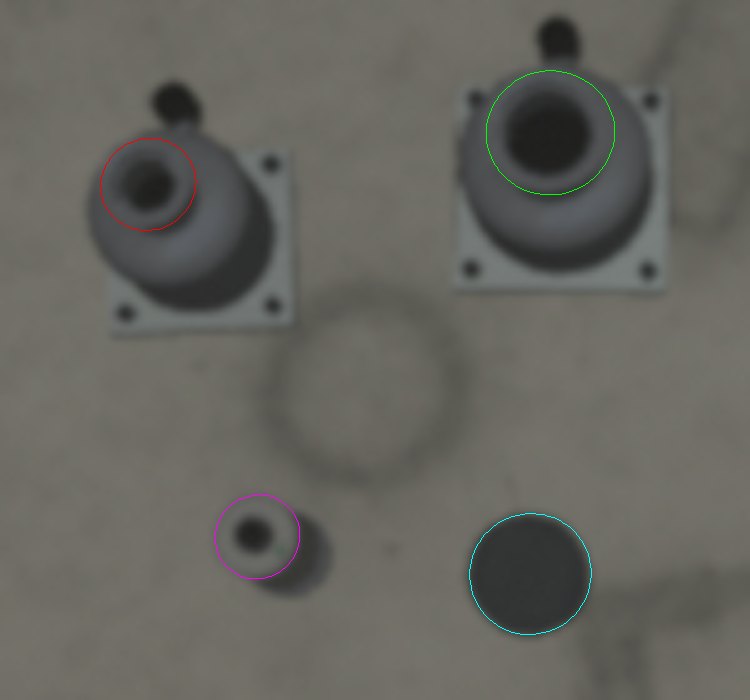

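View pics/os.png

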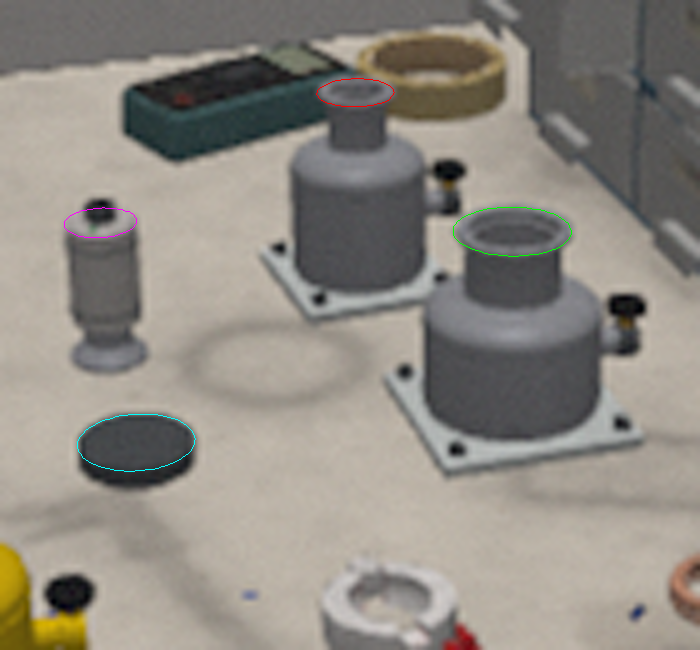

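Run:
```python
from h import *
c=np.array([461,-348.8,152+2])
cs=[(c,26),(c+[0,0,6],19.5),(c+[0,0.8,0],26),(c+[0,.8,6],19.5)]
overlay('w4','o4',cs,160,180,400,350,3)
overlay('s4','o4s',cs[:2],250,230,340,275,8)
```

```text
(no output)
```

View pics/o4.png

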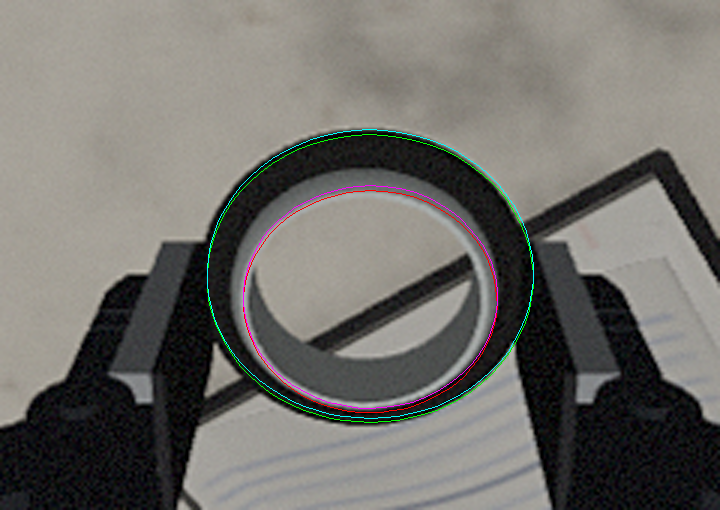

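View pics/o4s.png

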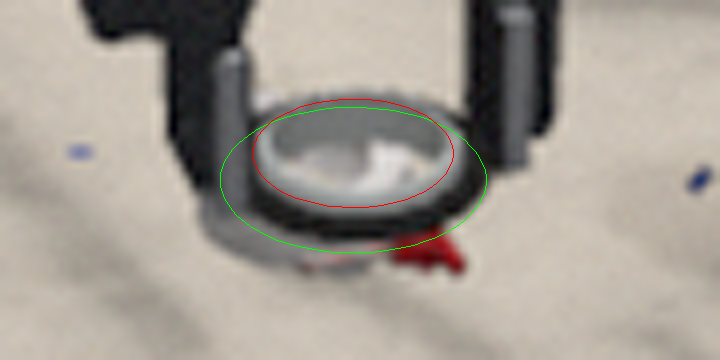

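Ring is held level, centre about 2–4 mm above the TCP. Carrying it to the wide port at roughly (616.7, 29).

>>> jog_arm --twist '[[0,0,0],[0,0,0],[0,0,0],[0,0,0],[0,0,0],[0,0,0],[0,0,0],[0,0,0]]' --linear '[[17,42,0],[34,84,0],[52,126,0],[69,168,0],[87,210,0],[104,252,0],[122,295,0],[139,336,0]]' --hand '[0.4,0.4,0.4,0.4,0.4,0.4,0.4,0.4]'

```text
t: 7.15
eef_pos: [598.8, -10.1, 148.8]
ee_rot: [0.002, 0.709, -0.001, 0.705]
ft_force: [0.3, -0.9, -0.6]
grip_width: 0.562
```

>>> jog_arm --twist '[[0,0,0],[0,0,0],[0,0,0],[0,0,0],[0,0,0]]' --linear '[[10,24,0],[16.5,41,-15],[16.5,41,-30],[16.5,41,-32],[16.5,41,-32]]' --hand '[0.4,0.4,0.4,0.4,0.4]'

```text
t: 7.65
eef_pos: [613.8, 30.4, 114.8]
ee_rot: [0.002, 0.71, -0.001, 0.704]
ft_force: [-0.7, -0.3, 0.3]
grip_width: 0.565
```

Run:
```python
from h import *
o=ctrl.get_obs(); p=o['eef_pos'];print(p,o['ft_force'],o['ee_rot'],o['grip_width'])
snap('wrist','w5');snap('side','s5');snap('top','t5')
c=p+[0,0,3]; f=np.array([616.7,29,100])
overlay('w5','o5',[(c,26),(f,27.5)],160,140,400,340,3)
overlay('s5','o5s',[(c,26),(f,27.5)],280,140,360,230,8)
overlay('t5','o5t',[(c,26),(f,27.5)],200,110,290,200,8)
```

```text
[613.77071129  30.35644475 114.80035978] [-0.70144186 -0.308137    0.33461307] [ 0.00204692  0.71018193 -0.00093086  0.70401461] 0.5650251118307756
```

View pics/o5.png

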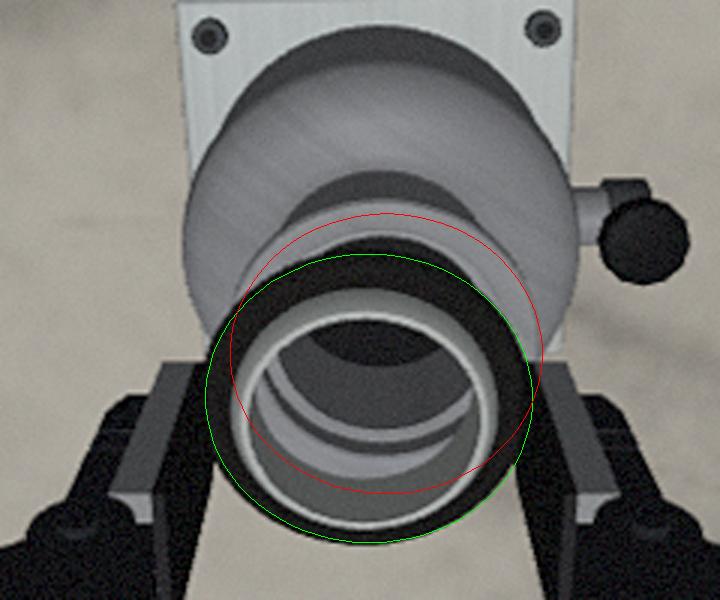

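View pics/o5s.png

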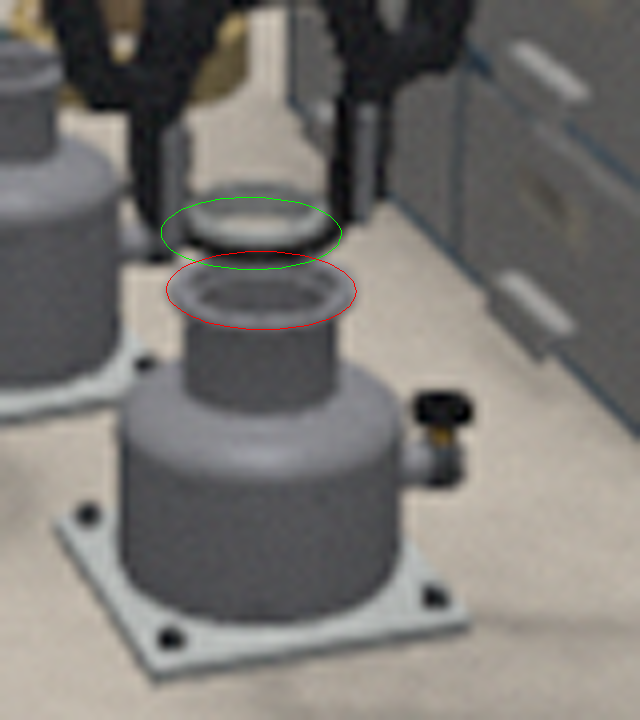

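>>> jog_arm --twist '[[0,-0.5,0],[0,-0.5,0],[0,-0.5,0]]' --linear '[[2.9,-1,-2],[2.9,-1,-3],[2.9,-1,-3]]' --hand '[0.4,0.4,0.4]'

```text
t: 8.1
eef_pos: [618.4, 28.7, 114.2]
ee_rot: [0.002, 0.705, -0.001, 0.709]
ft_force: [-0.1, -0.2, -0.7]
grip_width: 0.564
```

Run:
```python
from h import *
o=ctrl.get_obs(); p=o['eef_pos'];print(p,o['ft_force'],o['ee_rot'],o['grip_width'])
snap('wrist','w6');snap('side','s6');snap('top','t6')
c=np.array([p[0],p[1],p[2]+2.5]); f=np.array([616.7,29.5,100])
overlay('w6','o6',[(c,26),(f,27.5)],160,140,400,340,3)
overlay('s6','o6s',[(c,26),(f,27.5)],290,150,350,190,12)
overlay('t6','o6t',[(c,26),(f,27.5)],210,120,270,180,10)
```

```text
[618.41677404  28.73645017 114.2444205 ] [-0.09986939 -0.1949008  -0.73739158] [ 0.00233425  0.70546494 -0.00128966  0.7087398 ] 0.5635831414787391
```

View pics/o6.png

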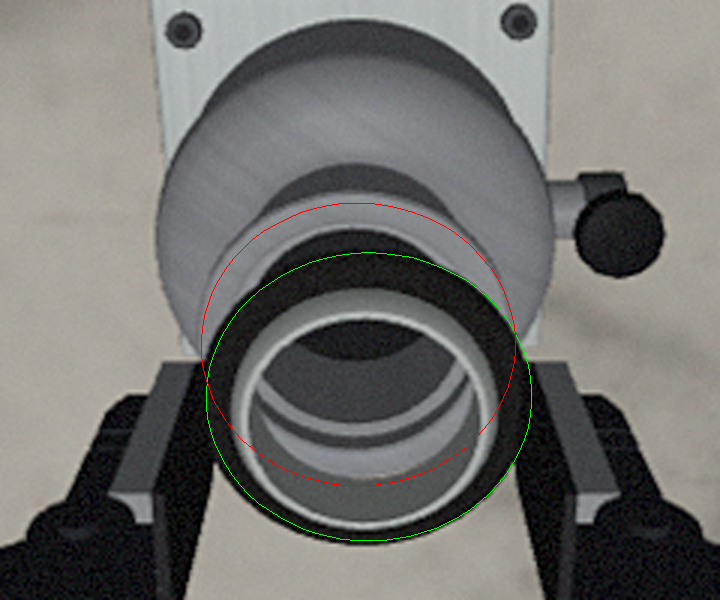

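View pics/o6s.png

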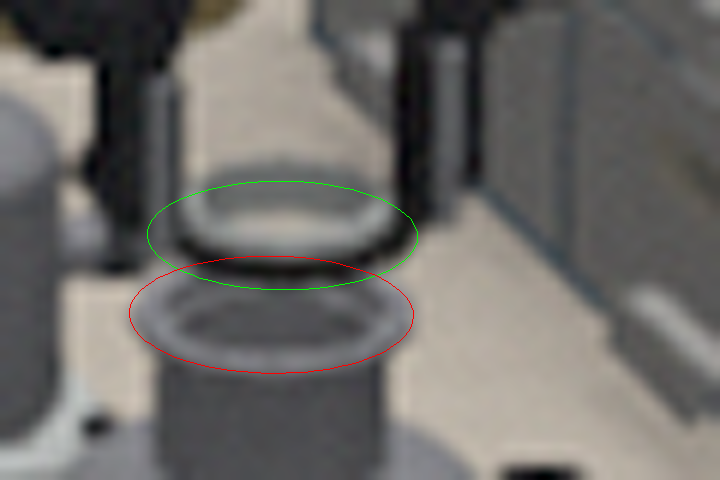

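Run:
```python
from h import *
for i in range(5):
    o=ctrl.get_obs(); print(o['t'],np.round(o['eef_pos'],2),np.round(o['ee_rot'],4),np.round(o['dq'],3)); s=imaging.snapshot('top'); 
print(proj(s,[0,0,0]))
s=imaging.snapshot('wrist'); print(-s['R'].T@s['t']-o['eef_pos'])
```

```text
8.25 [618.39  29.01 114.22] [ 0.0022  0.7055 -0.0011  0.7087] [ 0.001 -0.    -0.     0.001  0.001 -0.   ]
8.3 [618.39  29.05 114.19] [ 0.0021  0.7055 -0.0011  0.7087] [ 0.002  0.002 -0.001  0.    -0.001  0.   ]
8.35 [618.43  29.09 114.18] [ 0.0021  0.7055 -0.0011  0.7087] [ 0.001  0.     0.001  0.001 -0.001 -0.001]
8.4 [618.41  29.11 114.15] [ 0.0021  0.7056 -0.0011  0.7087] [-0.001  0.    -0.     0.    -0.     0.   ]
8.45 [618.41  29.11 114.14] [ 0.0021  0.7056 -0.0011  0.7086] [-0.     0.001  0.001 -0.    -0.    -0.   ]
[244.92466944 438.24248399]
[ -0.98712291  82.03776122 143.63779382]
```

Run:
```python
from h import *
o=ctrl.get_obs(); p=o['eef_pos']
snap('wrist','w7')
for y in (29,30): pass
overlay('w7','o7',[([616.7,29,100],21.8),([616.7,29,100],27.5),([616.7,30.5,100],21.8)],200,190,360,300,5)
```

```text
(no output)
```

View pics/o7.png

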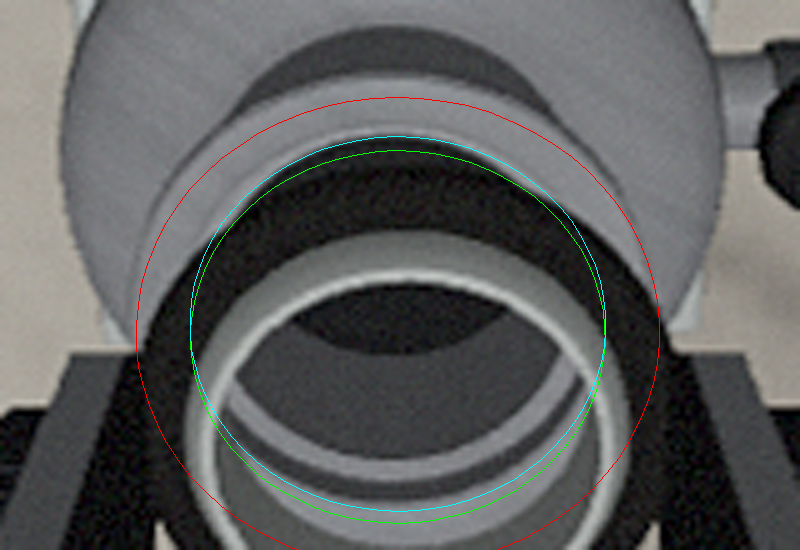

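Run:
```python
from h import *
from scipy.optimize import least_squares
s=load('w7'); p=ctrl.get_obs()['eef_pos']
overlay('w7','o7b',[(p+[0,0,2.5],26),(p+[0,0,8.5],19.8),(p+[-.6,0.,2],26),(p+[-.6,0,8],19.8)],210,210,350,330,5)
```

```text
(no output)
```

View pics/o7b.png

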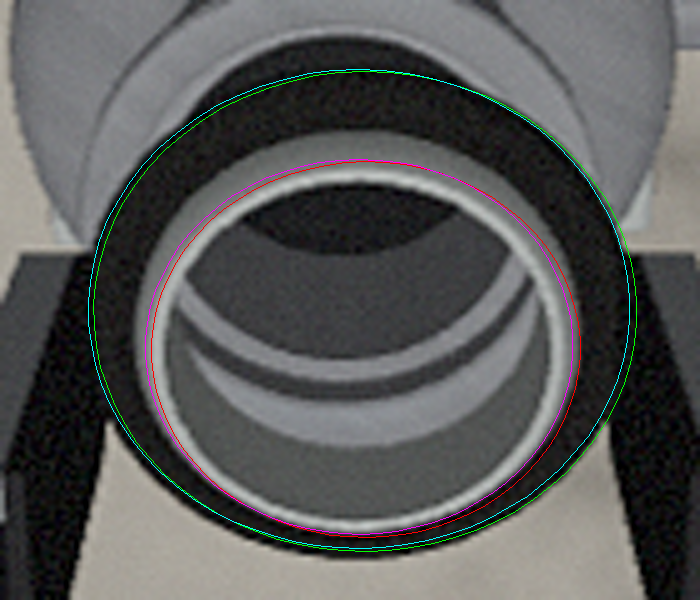

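>>> jog_arm --twist '[[0,0.2,0],[0,0.2,0],[0,0.2,0],[0,0.2,0]]' --linear '[[-1,0.8,-3],[-1,0.8,-6],[-1,0.8,-6.5],[-1,0.8,-6.5]]' --hand '[0.4,0.4,0.4,0.4]'

```text
t: 9.0
eef_pos: [617.1, 29.9, 107.2]
ee_rot: [0.002, 0.707, -0.001, 0.707]
ft_force: [0.1, 0.1, -0.7]
grip_width: 0.565
```

Run:
```python
from h import *
snap('wrist','w8');snap('side','s8')
o=ctrl.get_obs(); p=o['eef_pos'];print(p,o['ft_force'],o['ee_rot'],o['grip_width'])
overlay('w8','o8',[(p+[-.6,-.2,2],26),([616.6,30.6,100],21.8),([616.6,30.6,100],27.5)],200,190,360,330,5)
overlay('s8','o8s',[],290,150,350,190,12)
```

```text
[617.37137099  29.91960633 107.49238944] [ 0.01480765 -0.22807032  0.59373801] [ 0.00210316  0.70686513 -0.0010632   0.70734442] 0.5634950599399571
```

View pics/o8.png

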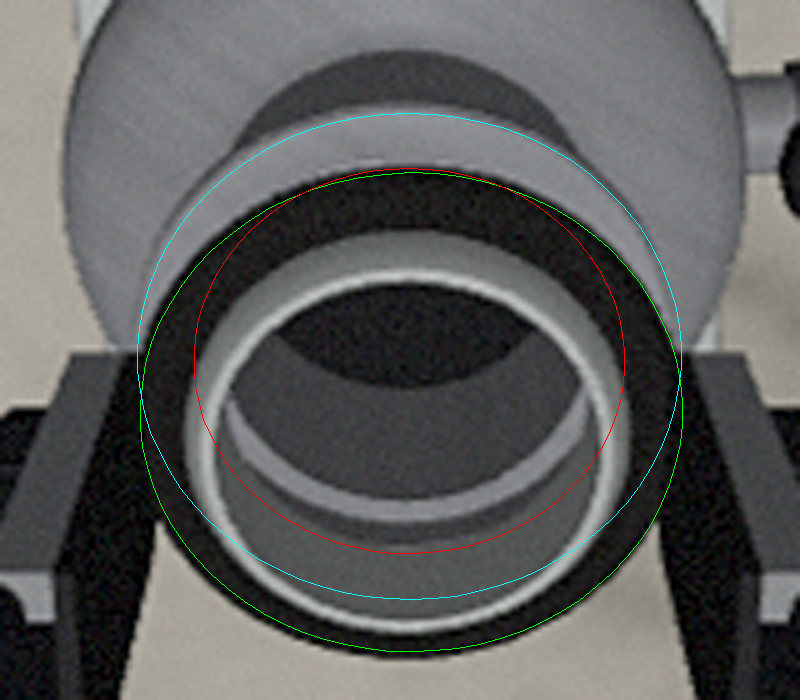

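View pics/o8s.png

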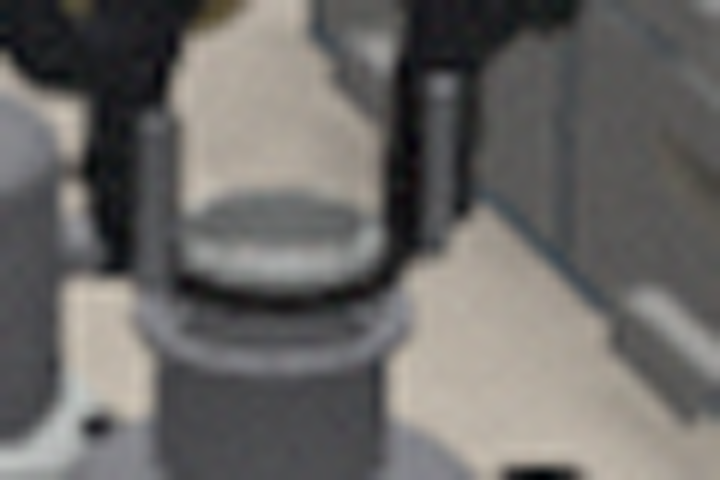

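>>> jog_arm --twist '[[0,0,0],[0,0,0],[0,0,0]]' --linear '[[-0.2,0.3,-3],[-0.2,0.3,-4],[-0.2,0.3,-4]]' --hand '[0.4,0.4,0.4]'

```text
t: 9.4
eef_pos: [617.0, 30.2, 103.2]
ee_rot: [0.002, 0.707, -0.001, 0.707]
ft_force: [0.4, 1.2, -1.3]
grip_width: 0.562
```

>>> jog_arm --twist '[[0,0,0],[0,0,0],[0,0,0]]' --linear '[[0,0,-1],[0,0,-2],[0,0,-2]]' --hand '[0.4,0.4,0.4]'

```text
t: 9.7
eef_pos: [616.8, 30.2, 101.1]
ee_rot: [0.002, 0.707, -0.001, 0.707]
ft_force: [-1.1, -0.2, 0.8]
grip_width: 0.561
```

>>> jog_arm --twist '[[0,0,0],[0,0,0],[0,0,0]]' --linear '[[0,0,-1],[0,0,-1.5],[0,0,-1.5]]' --hand '[0.4,0.4,0.4]'

```text
t: 10.0
eef_pos: [616.8, 30.2, 99.5]
ee_rot: [0.002, 0.707, -0.001, 0.707]
ft_force: [-0.0, -0.6, -0.3]
grip_width: 0.568
```

Run:
```python
from h import *
snap('side','s9')
o=ctrl.get_obs(); p=o['eef_pos'];print(p,o['ft_force'],o['ee_rot'],o['grip_width'])
overlay('s9','o9s',[],290,150,350,190,12)
```

```text
[616.81659071  30.25680921  99.50664284] [-0.71935807 -0.91431683 -1.23718588] [ 0.00213604  0.70714708 -0.00104227  0.70706249] 0.5645645725881734
```

View pics/o9s.png

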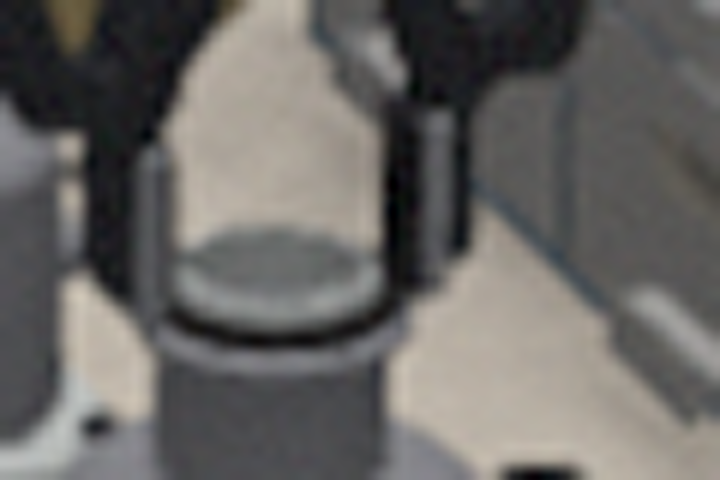

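>>> jog_arm --twist '[[0,0,0],[0,0,0],[0,0,0]]' --linear '[[0,0,-1],[0,0,-1.2],[0,0,-1.2]]' --hand '[0.4,0.4,0.4]'

```text
t: 10.35
eef_pos: [617.0, 30.2, 98.6]
ee_rot: [0.002, 0.707, -0.001, 0.707]
ft_force: [-0.5, -0.6, 3.0]
grip_width: 0.56
```

>>> jog_arm --twist '[[0,0,0],[0,0,0],[0,0,0],[0,0,0],[0,0,10],[0,0,30]]' --linear '[[0,0,0.5],[0,0,0.5],[0,0,0.5],[0,0,0.5],[0,0,30],[0,0,70]]' --hand '[0.62,0.7,0.8,0.8,0.8,0.8]'

```text
t: 10.95
eef_pos: [615.0, 30.3, 166.9]
ee_rot: [-0.105, 0.701, 0.107, 0.697]
ft_force: [-0.0, 0.5, 0.8]
grip_width: 0.801
```

Run:
```python
from h import *
snap('side','s10'); snap('wrist','w10')
o=ctrl.get_obs(); p=o['eef_pos'];print(p,o['ft_force'],o['ee_rot'],o['grip_width'])
overlay('s10','o10s',[([616.9,29.2,102.5],26),([616.9,29.2,108.5],19.5)],290,150,350,190,12)
overlay('w10','o10w',[([616.9,29.2,102.5],26),([616.9,29.2,108.5],19.5)],180,100,380,250,4)
```

```text
[620.53846993  30.03503725 174.16563652] [ 1.34180517 -0.22868067  0.35705945] [-0.10493714  0.69606114  0.10460893  0.70252691] 0.7972294832518471
```

View pics/o10s.png

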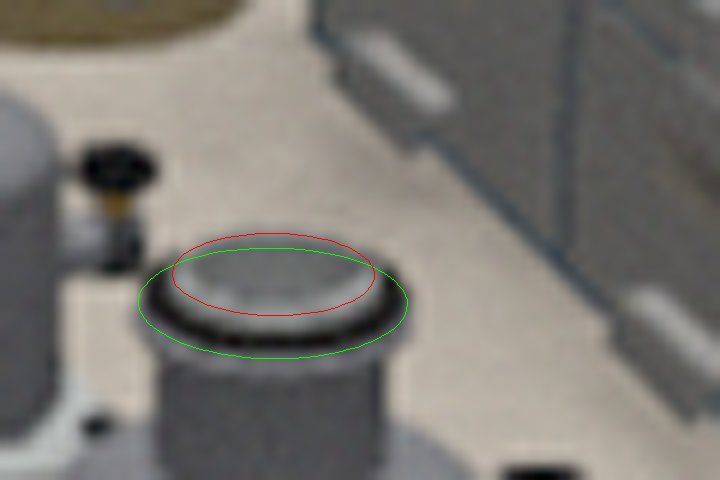

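View pics/o10w.png

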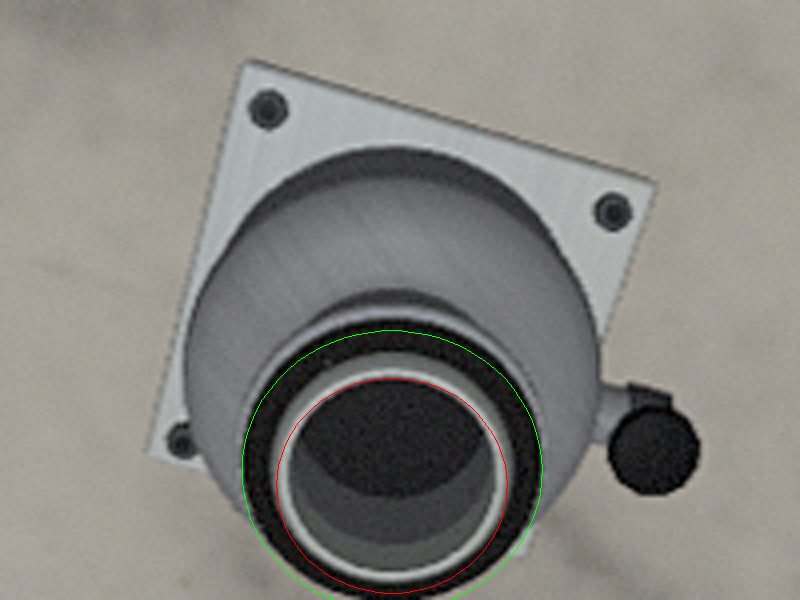

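Wide ring seated flat and concentric. Next the blank at (435,37.5), going above it first.

>>> jog_arm --twist '[[0,0,-6],[0,0,-12],[0,0,-17],[0,0,-17],[0,0,-17],[0,0,-17],[0,0,-17]]' --linear '[[-40,2,-5],[-85,4,-15],[-130,6,-30],[-170,7,-50],[-185.5,7.5,-65],[-185.5,7.5,-70],[-185.5,7.5,-70]]' --hand '[0.8,0.8,0.8,0.8,0.8,0.8,0.8]'

```text
t: 11.75
eef_pos: [435.8, 37.5, 104.0]
ee_rot: [-0.001, 0.704, -0.001, 0.71]
ft_force: [-0.4, -0.6, 0.9]
grip_width: 0.8
```

Run:
```python
from h import *
o=ctrl.get_obs(); p=o['eef_pos'];print(p,o['ft_force'],o['ee_rot'],o['grip_width'])
snap('wrist','w11')
overlay('w11','o11w',[([435,37.5,12],27.5)],140,100,420,300,2.8 if 0 else 2)
```

```text
[435.78097491  37.46359299 104.04086356] [-0.44878691 -0.55372456  0.93800808] [-6.97908934e-04  7.03732201e-01 -5.79952366e-04  7.10464754e-01] 0.8002431288723063
```

View pics/o11w.png

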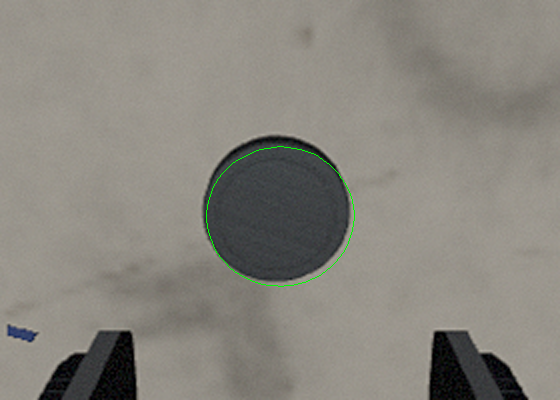

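>>> jog_arm --twist '[[0,0.4,0],[0,0.4,0],[0,0.4,0],[0,0.4,0],[0,0.4,0]]' --linear '[[-0.7,0.1,-40],[-0.7,0.1,-75],[-0.7,0.1,-92],[-0.7,0.1,-94],[-0.7,0.1,-94]]' --hand '[0.78,0.78,0.78,0.78,0.78]'

```text
t: 12.3
eef_pos: [437.8, 37.3, 10.9]
ee_rot: [-0.001, 0.705, -0.001, 0.709]
ft_force: [0.3, 0.1, -0.4]
grip_width: 0.782
```

>>> jog_arm --twist '[[0,0.3,0],[0,0.3,0],[0,0.3,0],[0,0.3,0]]' --linear '[[-2.8,0.3,-6],[-2.8,0.3,-11],[-2.8,0.3,-12],[-2.8,0.3,-12]]' --hand '[0.75,0.72,0.72,0.72]'

```text
t: 12.7
eef_pos: [435.1, 37.6, -1.0]
ee_rot: [-0.001, 0.707, -0.001, 0.707]
ft_force: [0.2, -0.2, 0.3]
grip_width: 0.716
```

>>> jog_arm --twist '[[0,0,0],[0,0,0],[0,0,0],[0,0,0],[0,0,0],[0,0,0]]' --linear '[[0,0,0],[0,0,0],[0,0,0],[0,0,0],[0,0,0],[0,0,0]]' --hand '[0.6,0.4,0.4,0.4,0.4,0.4]'

```text
t: 13.3
eef_pos: [435.1, 37.6, -0.2]
ee_rot: [-0.001, 0.707, -0.001, 0.707]
ft_force: [-2.9, -0.2, 7.7]
grip_width: 0.614
```

>>> jog_arm --twist '[[0,0,0],[0,0,0],[0,0,0],[0,0,0],[0,0,0],[0,0,0]]' --linear '[[0,0,10],[0,0,50],[0,0,95],[0,0,130],[0,0,150],[0,0,150]]' --hand '[0.4,0.4,0.4,0.4,0.4,0.4]'

```text
t: 13.9
eef_pos: [437.3, 37.4, 153.1]
ee_rot: [-0.001, 0.705, -0.001, 0.709]
ft_force: [0.3, -0.8, -2.2]
grip_width: 0.611
```

Run:
```python
from h import *
o=ctrl.get_obs(); p=o['eef_pos'];print(p,o['ft_force'],o['ee_rot'],o['grip_width'])
snap('wrist','w12');snap('side','s12')
overlay('w12','o12w',[(p+[0,0,13],27.5),(p+[-.7,1.4,13],27.5)],140,150,420,350,2)
overlay('s12','o12s',[(p+[0,0,13],27.5),(p+[0,0,1],27.5)],200,130,300,200,8)
```

```text
[437.33115828  37.44762921 153.11750908] [ 0.28257118 -0.77968729 -2.17299894] [-0.00100433  0.70475625 -0.00088462  0.70944826] 0.6109527437194903
```

View pics/o12w.png

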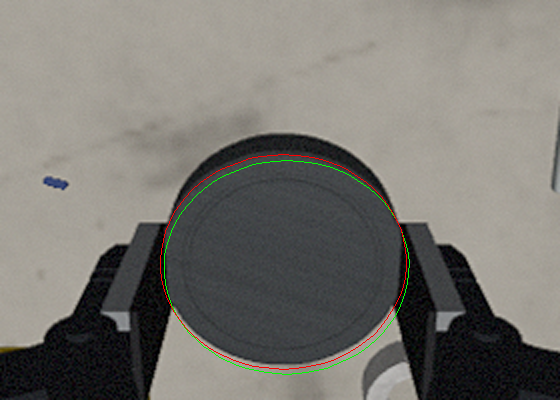

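View pics/o12s.png

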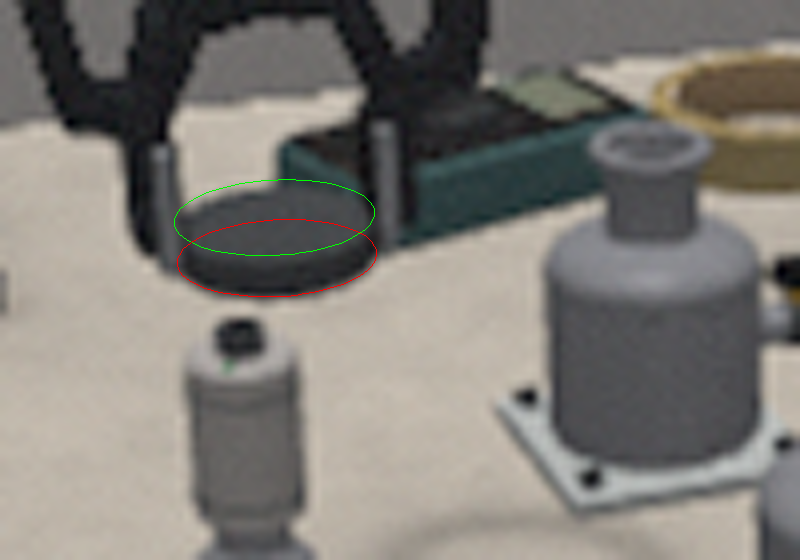

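>>> jog_arm --twist '[[0,0.3,0],[0,0.3,0],[0,0.3,0],[0,0.3,0],[0,0.3,0],[0,0.3,0],[0,0.3,0]]' --linear '[[45,-2,0],[90,-4,0],[130,-6,-5],[160,-7,-15],[178,-7.6,-28],[178,-7.6,-33],[178,-7.6,-33]]' --hand '[0.4,0.4,0.4,0.4,0.4,0.4,0.4]'

```text
t: 14.7
eef_pos: [610.3, 30.2, 113.7]
ee_rot: [-0.001, 0.711, -0.001, 0.703]
ft_force: [-0.2, -0.1, -2.6]
grip_width: 0.614
```

```bash
cat > look.py <<'E'
import sys
from h import *
n=sys.argv[1]
o=ctrl.get_obs(); p=o['eef_pos'];r=o['ee_rot'];print(np.round(p,2),np.round(o['ft_force'],1),np.round(r,4),round(o['grip_width'],3),'pitch',np.degrees(2*np.arctan2(r[1],r[3]))-90)
E
python3 - <<'E'
import sys; sys.argv=['','x']
exec(open('look.py').read())
snap('wrist','w13');snap('side','s13');snap('top','t13')
f=np.array([616.9,29.1,0])+[-.5,1.5,0]
overlay('w13','o13w',[(p+[-.7,0,12],27.5),(f+[0,0,100],27.5)],190,150,370,330,4)
overlay('s13','o13s',[(p+[0,0,12],27.5),(p+[0,0,0],27.5)],270,130,360,200,8)
E
```

```text
[610.28  30.16 113.7 ] [-0.2 -0.1 -2.6] [-6.000e-04  7.109e-01 -6.000e-04  7.033e-01] 0.614 pitch 0.6178831525020314
```

View pics/o13w.png

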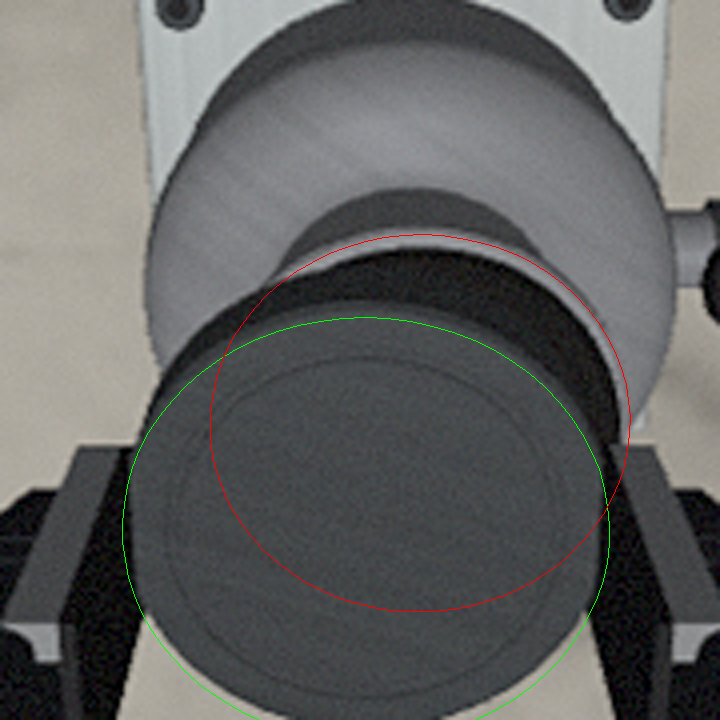

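View pics/o13s.png

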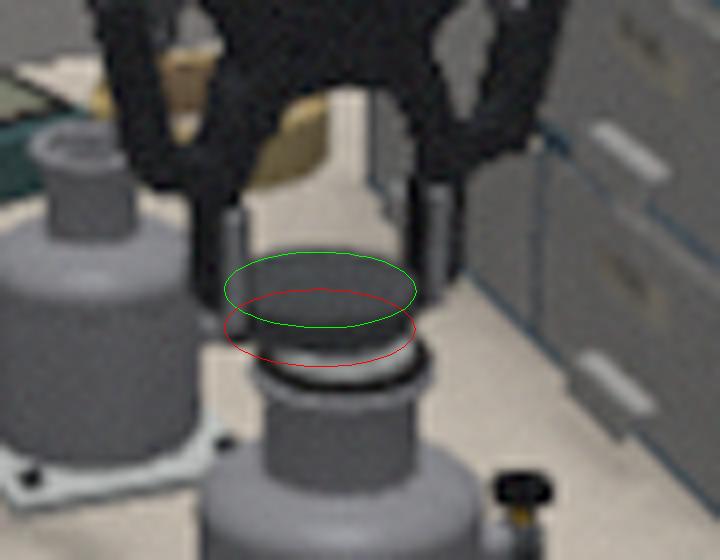

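>>> jog_arm --twist '[[0,-0.3,0],[0,-0.4,0],[0,-0.4,0],[0,-0.4,0]]' --linear '[[0,0,3],[4,0,3],[6,0,3],[6,0,3]]' --hand '[0.4,0.4,0.4,0.4]'

```text
t: 15.25
eef_pos: [618.3, 30.1, 120.2]
ee_rot: [-0.001, 0.706, -0.001, 0.708]
ft_force: [0.0, 0.4, -1.9]
grip_width: 0.611
```

Run:
```python
import sys; sys.argv=['','x']
exec(open('look.py').read())
snap('wrist','w14');snap('side','s14')
f=np.array([616.9,29.1,0])+[-.6,1.5,0]
overlay('w14','o14w',[(p+[-.7,0,10.5],27.5),(f+[0,0,100],27.5),(p+[-.7,0,-1.5],27.5)],190,150,370,330,4)
overlay('s14','o14s',[(p+[0,0,11],27.5),([616.9,29.1,100],27.5)],270,130,360,200,8)
```

```text
[618.26  30.11 120.22] [ 0.   0.4 -1.9] [-8.000e-04  7.063e-01 -7.000e-04  7.080e-01] 0.611 pitch -0.13752300008029295
```

View pics/o14w.png

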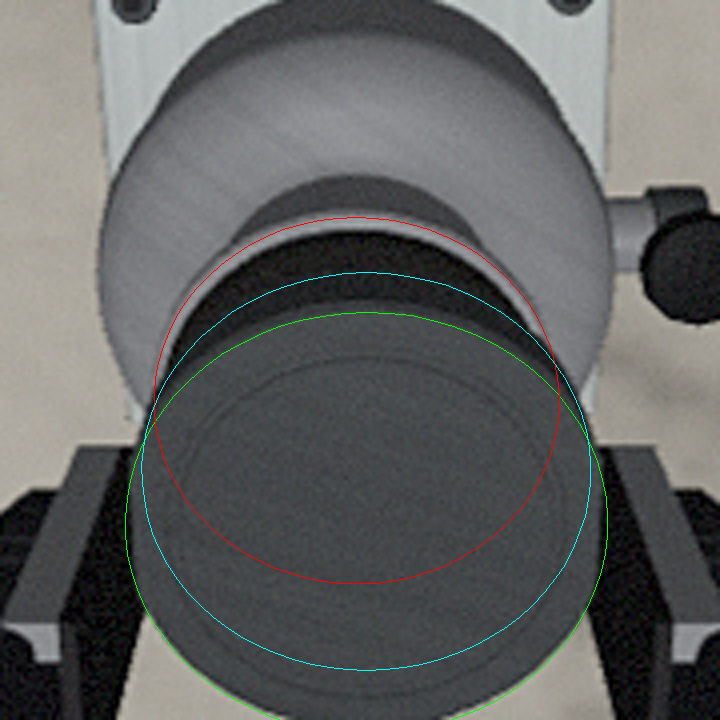

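View pics/o14s.png

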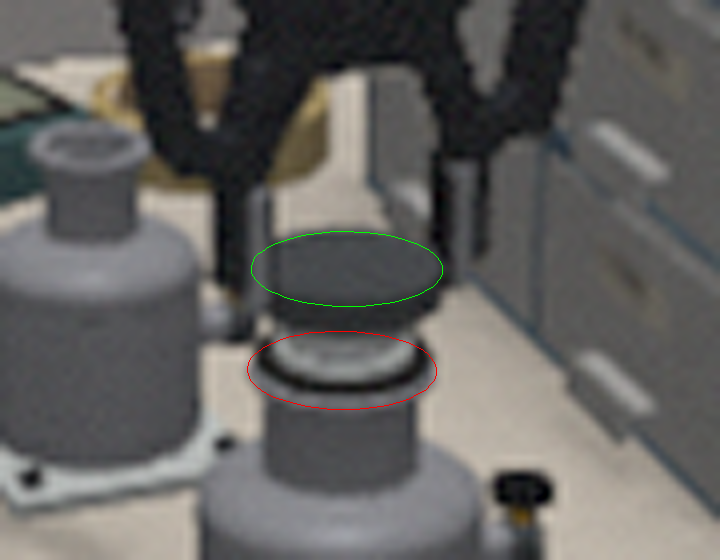

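>>> jog_arm --twist '[[0,0.1,0],[0,0.1,0],[0,0.1,0],[0,0.1,0]]' --linear '[[-1.2,0.1,-3],[-1.2,0.1,-6],[-1.2,0.1,-8],[-1.2,0.1,-8]]' --hand '[0.4,0.4,0.4,0.4]'

```text
t: 15.75
eef_pos: [616.1, 30.3, 111.2]
ee_rot: [-0.001, 0.708, -0.001, 0.707]
ft_force: [0.3, -0.2, -1.0]
grip_width: 0.61
```

Run:
```python
import sys; sys.argv=['','x']
exec(open('look.py').read())
snap('wrist','w15');snap('side','s15')
c=[616.4,30.4,102.5]
overlay('w15','o15w',[(p+[-.7,0,10.5],27.5),(c,26)],190,150,370,330,4)
overlay('s15','o15s',[],290,140,350,190,12)
```

```text
[616.14  30.27 111.2 ] [ 0.3 -0.2 -1. ] [-8.000e-04  7.076e-01 -7.000e-04  7.066e-01] 0.61 pitch 0.08035179178671115
```

View pics/o15w.png

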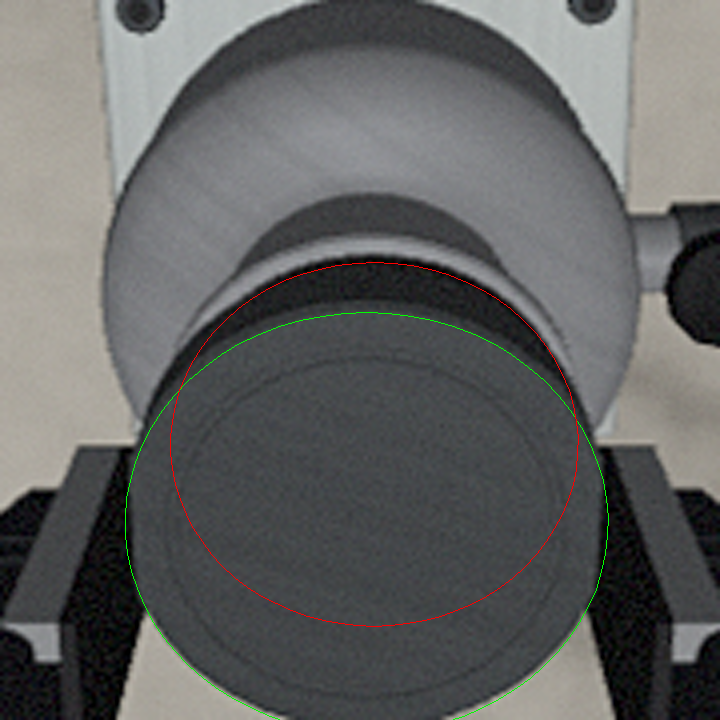

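View pics/o15s.png

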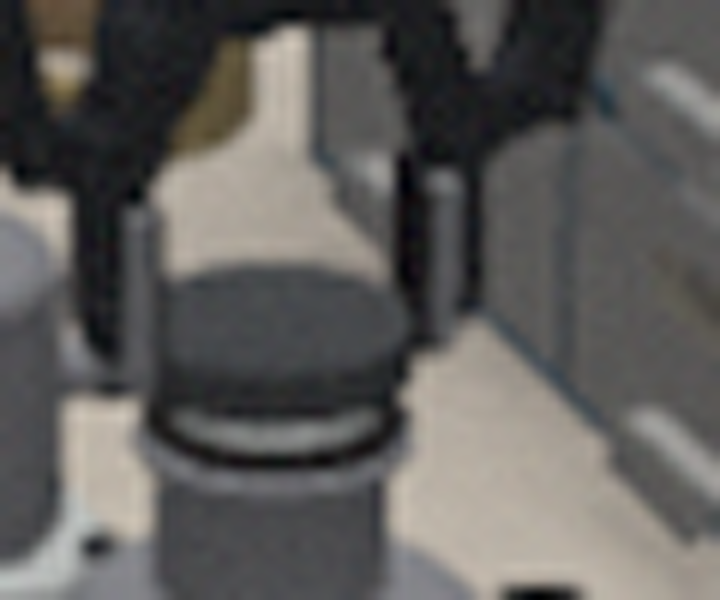

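>>> jog_arm --twist '[[0,0,0],[0,0,0],[0,0,0],[0,0,0]]' --linear '[[0.4,0,-1],[0.4,0,-2.5],[0.4,0,-3.5],[0.4,0,-3.5]]' --hand '[0.4,0.4,0.4,0.4]'

```text
t: 16.25
eef_pos: [616.7, 30.3, 107.9]
ee_rot: [-0.001, 0.707, -0.001, 0.707]
ft_force: [0.8, 0.1, -2.0]
grip_width: 0.607
```

>>> jog_arm --twist '[[0,0,0],[0,0,0],[0,0,0]]' --linear '[[0,0,-1],[0,0,-1.5],[0,0,-1.5]]' --hand '[0.4,0.4,0.4]'

```text
t: 16.55
eef_pos: [616.6, 30.2, 106.3]
ee_rot: [-0.001, 0.708, -0.001, 0.707]
ft_force: [-0.1, -0.1, -1.5]
grip_width: 0.611
```

>>> jog_arm --twist '[[0,0,0],[0,0,0],[0,0,0]]' --linear '[[0,0,-1],[0,0,-1.2],[0,0,-1.2]]' --hand '[0.4,0.4,0.4]'

```text
t: 16.85
eef_pos: [616.6, 30.2, 105.1]
ee_rot: [-0.001, 0.708, -0.001, 0.707]
ft_force: [0.4, -0.3, -2.7]
grip_width: 0.614
```

>>> jog_arm --twist '[[0,0,0],[0,0,0],[0,0,0]]' --linear '[[0,0,-1],[0,0,-1],[0,0,-1]]' --hand '[0.4,0.4,0.4]'

```text
t: 17.15
eef_pos: [616.7, 30.2, 104.8]
ee_rot: [-0.001, 0.707, -0.001, 0.707]
ft_force: [-2.9, 0.4, 5.7]
grip_width: 0.608
```

>>> jog_arm --twist '[[0,0,0],[0,0,0],[0,0,0],[0,0,0],[0,0,0],[0,0,0]]' --linear '[[0,0,0],[0,0,0],[0,0,0],[0,0,0],[0,0,30],[0,0,60]]' --hand '[0.66,0.74,0.8,0.8,0.8,0.8]'

```text
t: 17.75
eef_pos: [615.7, 30.3, 164.3]
ee_rot: [-0.001, 0.708, -0.001, 0.706]
ft_force: [0.6, 0.6, -0.2]
grip_width: 0.798
```

Run:
```python
import sys; sys.argv=['','x']
exec(open('look.py').read())
snap('wrist','w16');snap('side','s16')
crop('w16','o16w',180,100,380,250,4)
overlay('s16','o16s',[([616.9,29.1,117],27.5)],290,140,350,190,12)
```

```text
[615.67  30.32 164.34] [ 0.6  0.6 -0.2] [-7.000e-04  7.084e-01 -6.000e-04  7.058e-01] 0.798 pitch 0.21471040686896004
```

View pics/o16w.png

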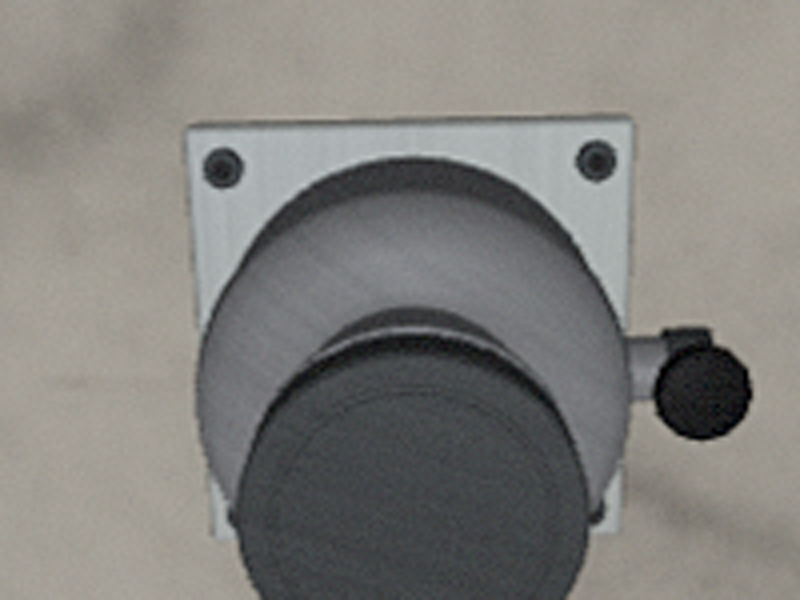

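View pics/o16s.png

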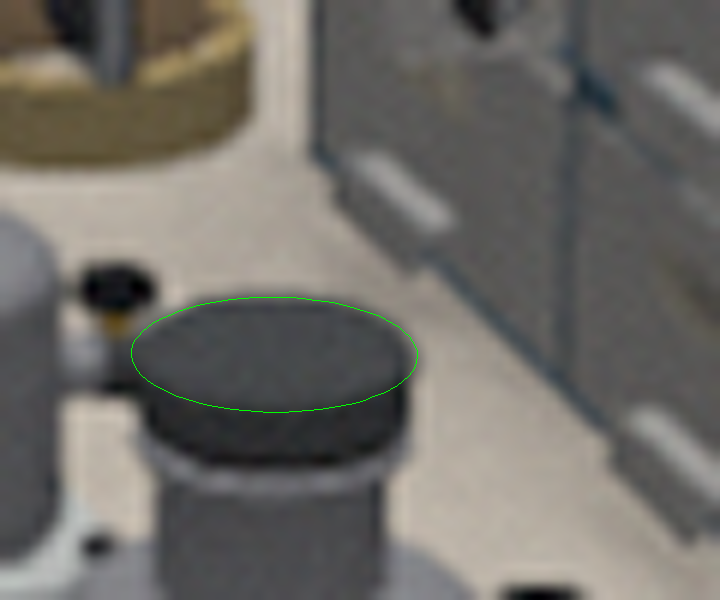

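Blank is home and level. Next, the narrow ring at about (559.4,-258).

>>> jog_arm --twist '[[0,0,0],[0,0,0],[0,0,0],[0,0,0],[0,0,0],[0,0,0],[0,0,0],[0,0,0]]' --linear '[[-8,-45,0],[-17,-90,0],[-26,-135,-5],[-35,-180,-20],[-44,-225,-35],[-52,-265,-50],[-56,-288,-60],[-56,-288,-60]]' --hand '[0.8,0.8,0.8,0.8,0.7,0.7,0.7,0.7]'

```text
t: 18.65
eef_pos: [561.6, -260.7, 106.7]
ee_rot: [0.001, 0.706, -0.002, 0.708]
ft_force: [-0.7, 0.7, 0.3]
grip_width: 0.7
```

Run:
```python
import sys; sys.argv=['','x']
exec(open('look.py').read())
snap('wrist','w17')
overlay('w17','o17w',[([559.4,-258,6],18.5),([558.7,-256.6,6],18.5)],180,130,380,280,4)
```

```text
[ 561.58 -260.71  106.68] [-0.7  0.7  0.3] [ 0.001   0.7058 -0.0023  0.7084] 0.7 pitch -0.21790587038425713
```

View pics/o17w.png

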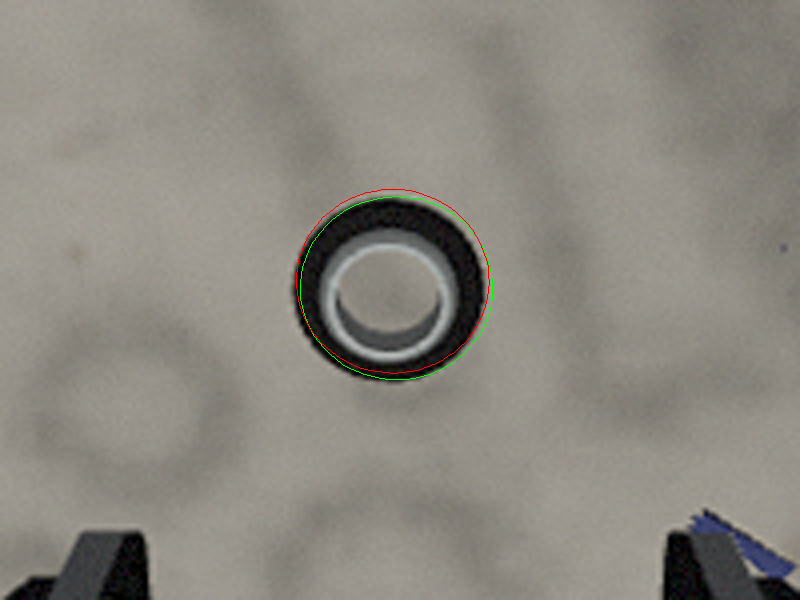

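>>> jog_arm --twist '[[0,0.2,0],[0,0.2,0],[0,0.2,0],[0,0.2,0],[0,0.2,0]]' --linear '[[-2,2.2,-40],[-2.2,2.2,-75],[-2.2,2.2,-88],[-2.2,2.2,-90],[-2.2,2.2,-90]]' --hand '[0.62,0.62,0.62,0.62,0.62]'

```text
t: 19.2
eef_pos: [561.0, -256.4, 18.4]
ee_rot: [0.0, 0.706, -0.001, 0.708]
ft_force: [0.6, 0.4, -0.3]
grip_width: 0.625
```

>>> jog_arm --twist '[[0,0.2,0],[0,0.2,0],[0,0.2,0],[0,0.2,0]]' --linear '[[-1.3,-1.8,-6],[-1.5,-2,-13],[-1.5,-2,-15.5],[-1.5,-2,-15.5]]' --hand '[0.6,0.6,0.6,0.6]'

```text
t: 19.6
eef_pos: [559.2, -258.2, 2.7]
ee_rot: [0.0, 0.708, -0.001, 0.706]
ft_force: [-0.4, 0.9, 0.1]
grip_width: 0.603
```

Run:
```python
import sys; sys.argv=['','x']
exec(open('look.py').read())
snap('wrist','w18')
overlay('w18','o18w',[(np.array([p[0]-.7,p[1],6]),18.5)],180,150,380,300,4)
snap('side','s18')
crop('s18','s18c',290,220,390,300,7)
```

```text
[ 559.19 -258.24    2.67] [-0.4  0.9  0.1] [ 2.000e-04  7.078e-01 -1.000e-03  7.064e-01] 0.603 pitch 0.10925867319386384
```

View pics/o18w.png

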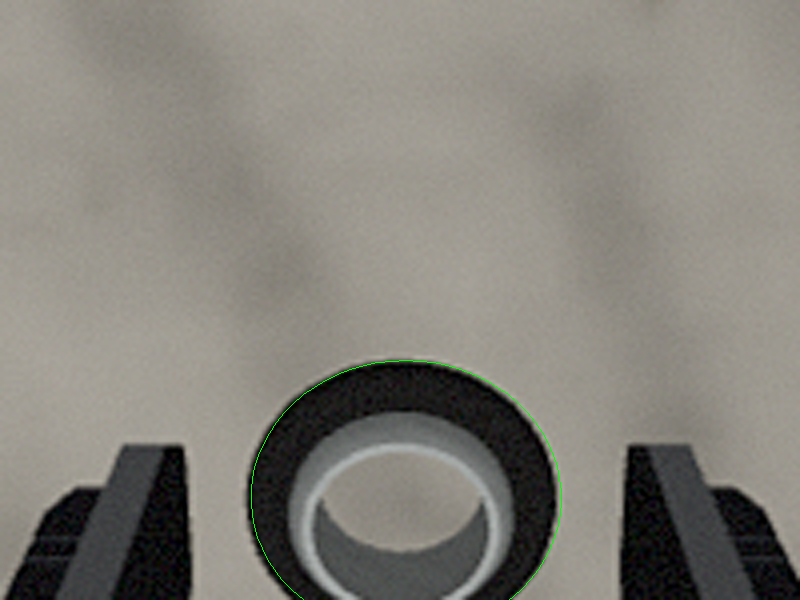

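View pics/s18c.png

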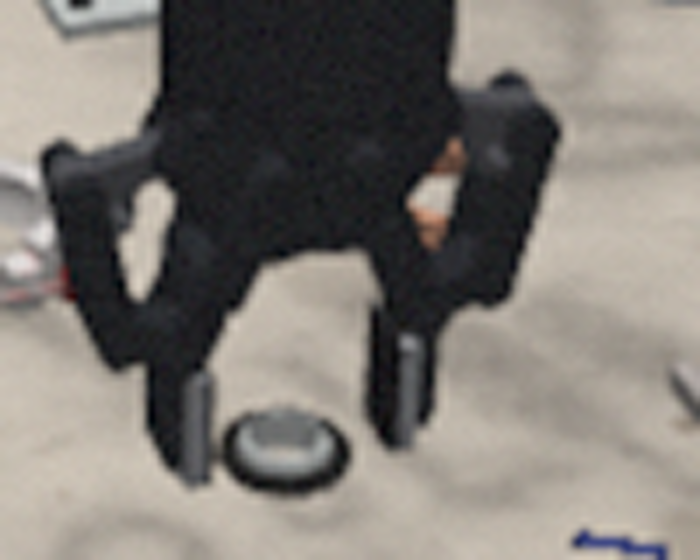

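>>> jog_arm --twist '[[0,0,0],[0,0,0],[0,0,0],[0,0,0],[0,0,0],[0,0,0],[0,0,0]]' --linear '[[0,0,0],[0,0,0],[0,0,0],[0,0,0],[0,0,0],[0,0,0],[0,0,0]]' --hand '[0.5,0.2,0.2,0.2,0.2,0.2,0.2]'

```text
t: 20.4
eef_pos: [559.7, -258.6, 3.8]
ee_rot: [-0.0, 0.707, -0.001, 0.707]
ft_force: [-1.6, 0.5, 5.5]
grip_width: 0.387
```

>>> jog_arm --twist '[[0,0,0],[0,0,0],[0,0,0],[0,0,0],[0,0,0],[0,0,0]]' --linear '[[0,0,10],[0,0,50],[0,0,95],[0,0,130],[0,0,155],[0,0,155]]' --hand '[0.2,0.2,0.2,0.2,0.2,0.2]'

```text
t: 21.0
eef_pos: [562.3, -260.1, 163.9]
ee_rot: [-0.002, 0.705, -0.003, 0.709]
ft_force: [0.2, -0.4, -0.9]
grip_width: 0.387
```

Run:
```python
import sys; sys.argv=['','x']
exec(open('look.py').read())
snap('wrist','w19')
overlay('w19','o19w',[(p+[-.7,0,3],18.5),(p+[-.7,0,9],12)],200,180,360,330,5)
```

```text
[ 562.25 -260.05  163.95] [ 0.2 -0.4 -0.9] [-0.0016  0.7049 -0.0028  0.7093] 0.387 pitch -0.3643563647759862
```

View pics/o19w.png

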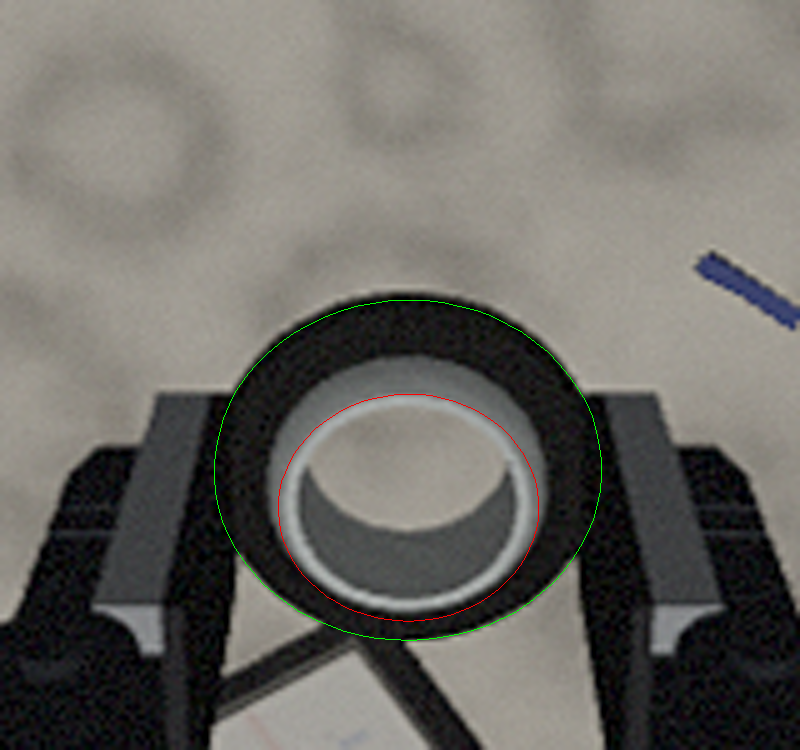

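>>> jog_arm --twist '[[0,0.2,0],[0,0.3,0],[0,0.3,0],[0,0.3,0],[0,0.3,0],[0,0.3,0],[0,0.3,0],[0,0.3,0]]' --linear '[[2,45,0],[4,92,0],[7,140,0],[9,188,0],[12,236,0],[14,284,0],[17,332,0],[19,376,0]]' --hand '[0.2,0.2,0.2,0.2,0.2,0.2,0.2,0.2]'

```text
t: 21.85
eef_pos: [578.8, 118.8, 159.8]
ee_rot: [-0.001, 0.709, -0.002, 0.706]
ft_force: [0.4, -0.6, -0.7]
grip_width: 0.383
```

>>> jog_arm --twist '[[0,0,0],[0,0,0],[0,0,0],[0,0,0],[0,0,0]]' --linear '[[3,40,0],[5,75,-10],[5,81,-25],[5,81,-30],[5,81,-30]]' --hand '[0.2,0.2,0.2,0.2,0.2]'

```text
t: 22.35
eef_pos: [582.1, 198.5, 127.6]
ee_rot: [-0.001, 0.71, -0.003, 0.704]
ft_force: [-0.2, -1.0, -0.6]
grip_width: 0.385
```

Run:
```python
import sys; sys.argv=['','x']
exec(open('look.py').read())
```

```text
[582.14 198.48 127.61] [-0.2 -1.  -0.6] [-0.0015  0.7102 -0.0028  0.704 ] 0.385 pitch 0.5008957846155226
```

>>> jog_arm --twist '[[0,-0.3,0],[0,-0.4,0],[0,-0.4,0]]' --linear '[[3,-1,-3],[3.6,-1.3,-4],[3.6,-1.3,-4]]' --hand '[0.2,0.2,0.2]'

```text
t: 22.65
eef_pos: [586.1, 196.0, 123.8]
ee_rot: [-0.001, 0.708, -0.003, 0.707]
ft_force: [-0.2, -0.1, -0.1]
grip_width: 0.389
```

Run:
```python
import sys; sys.argv=['','x']
exec(open('look.py').read())
snap('wrist','w20');snap('side','s20')
overlay('w20','o20w',[(p+[-.7,0,2.2],18.5),([585.5,198,110],20),([585.5,198,110],14.3)],200,180,360,330,5)
overlay('s20','o20s',[([586.2,196.6,110],20),(p+[0,0,2.2],18.5)],250,120,310,170,12)
```

```text
[586.09 196.04 123.79] [-0.2 -0.1 -0.1] [-0.0009  0.7076 -0.0035  0.7066] 0.389 pitch 0.08141640799145478
```

View pics/o20w.png

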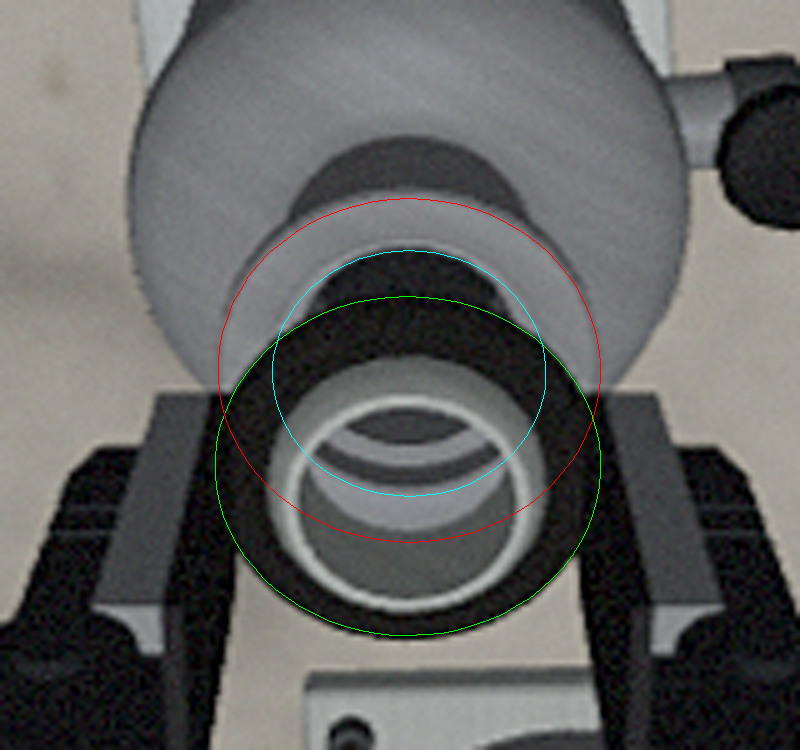

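View pics/o20s.png

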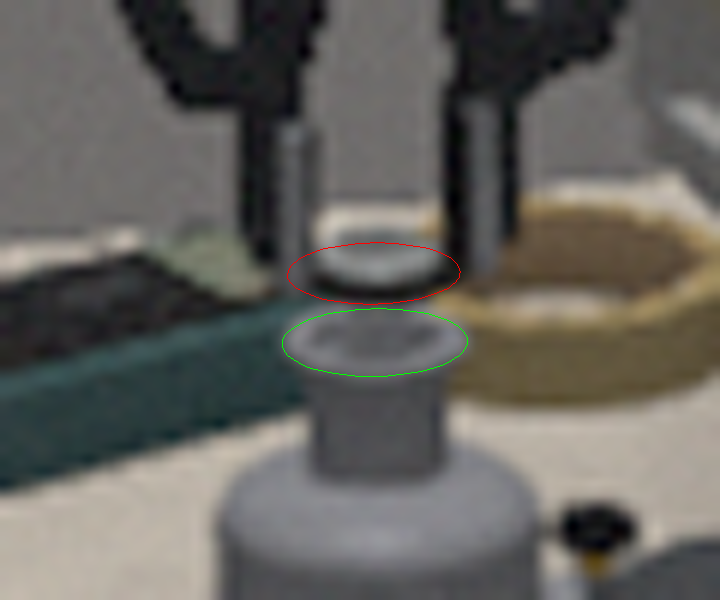

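>>> jog_arm --twist '[[0,0,0],[0,0,0],[0,0,0],[0,0,0]]' --linear '[[0.2,1.8,-2],[0.2,1.8,-5.5],[0.2,1.8,-6.5],[0.2,1.8,-6.5]]' --hand '[0.2,0.2,0.2,0.2]'

```text
t: 23.15
eef_pos: [586.0, 198.4, 117.2]
ee_rot: [-0.001, 0.708, -0.003, 0.706]
ft_force: [0.1, 0.2, -0.0]
grip_width: 0.388
```

Run:
```python
import sys; sys.argv=['','x']
exec(open('look.py').read())
snap('wrist','w21');snap('side','s21')
overlay('w21','o21w',[(p+[-.7,0,2.2],18.5),([585.6,198.5,110],20),([585.6,198.5,110],14.3)],200,180,360,330,5)
overlay('s21','o21s',[],250,120,310,170,12)
```

```text
[585.99 198.4  117.18] [ 0.1  0.2 -0. ] [-0.0012  0.7077 -0.0032  0.7065] 0.388 pitch 0.1013983725157317
```

View pics/o21w.png

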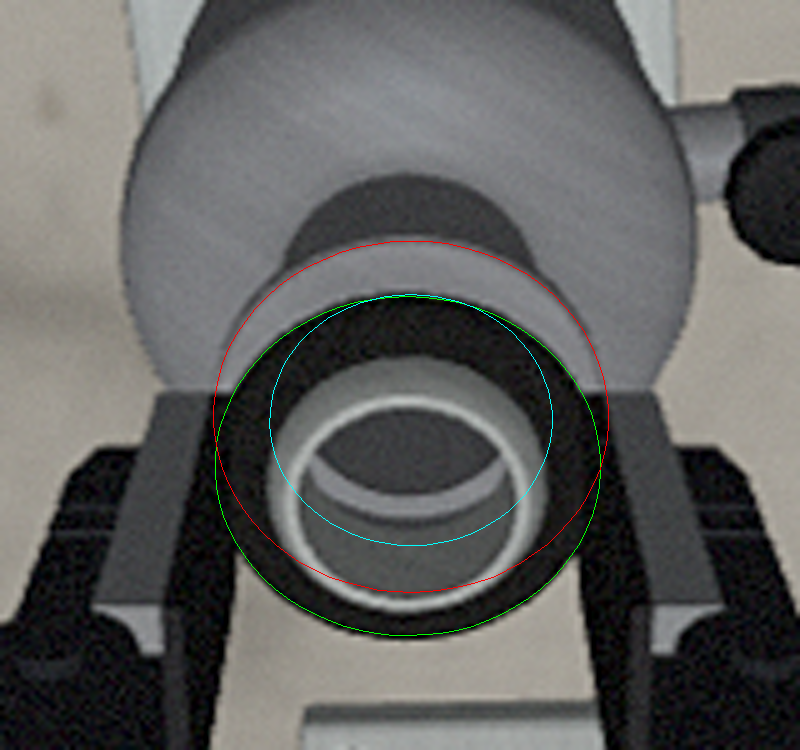

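View pics/o21s.png

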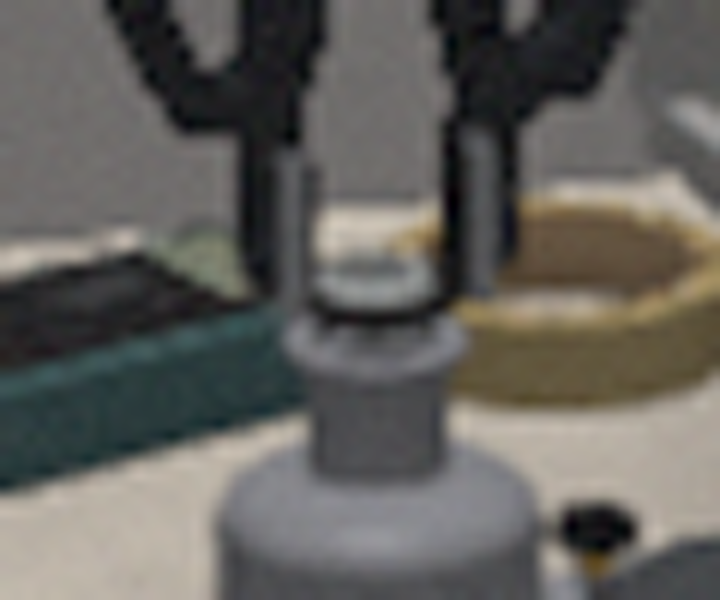

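>>> jog_arm --twist '[[0,0,0],[0,0,0],[0,0,0]]' --linear '[[0.3,0,-2],[0.3,0,-4],[0.3,0,-4]]' --hand '[0.2,0.2,0.2]'

```text
t: 23.55
eef_pos: [586.3, 198.4, 113.1]
ee_rot: [-0.001, 0.708, -0.003, 0.706]
ft_force: [-0.1, 0.4, -0.1]
grip_width: 0.392
```

>>> jog_arm --twist '[[0,0,0],[0,0,0],[0,0,0]]' --linear '[[0,0,-1],[0,0,-1.5],[0,0,-1.5]]' --hand '[0.2,0.2,0.2]'

```text
t: 23.85
eef_pos: [586.2, 198.4, 111.4]
ee_rot: [-0.001, 0.708, -0.003, 0.706]
ft_force: [0.6, 0.1, 0.1]
grip_width: 0.387
```

>>> jog_arm --twist '[[0,0,0],[0,0,0],[0,0,0]]' --linear '[[0,0,-1],[0,0,-1.3],[0,0,-1.3]]' --hand '[0.2,0.2,0.2]'

```text
t: 24.15
eef_pos: [586.3, 198.4, 110.4]
ee_rot: [-0.001, 0.708, -0.003, 0.707]
ft_force: [0.4, -0.6, 1.3]
grip_width: 0.384
```

>>> jog_arm --twist '[[0,0,0],[0,0,0],[0,0,0],[0,0,0],[0,0,0],[0,0,0]]' --linear '[[0,0,0],[0,0,0],[0,0,0],[0,0,0],[0,0,30],[0,0,60]]' --hand '[0.45,0.52,0.6,0.6,0.6,0.6]'

```text
t: 24.75
eef_pos: [585.3, 198.2, 169.9]
ee_rot: [-0.001, 0.709, -0.003, 0.705]
ft_force: [0.3, -0.8, 1.0]
grip_width: 0.601
```

Run:
```python
import sys; sys.argv=['','x']
exec(open('look.py').read())
snap('wrist','w22');snap('side','s22')
crop('w22','o22w',180,100,380,250,4)
overlay('s22','o22s',[],250,120,310,170,12)
```

```text
[585.32 198.15 169.94] [ 0.3 -0.8  1. ] [-0.0014  0.7087 -0.0034  0.7055] 0.601 pitch 0.262812674388087
```

View pics/o22w.png

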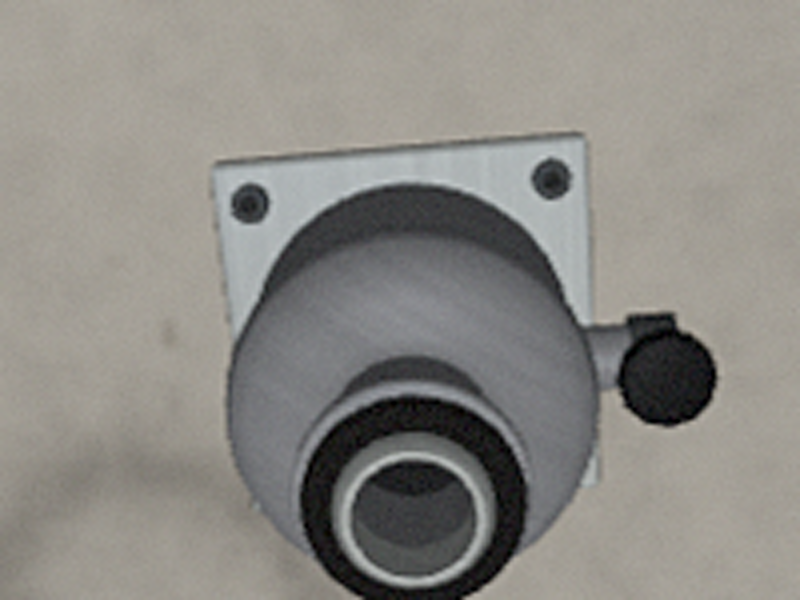

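View pics/o22s.png

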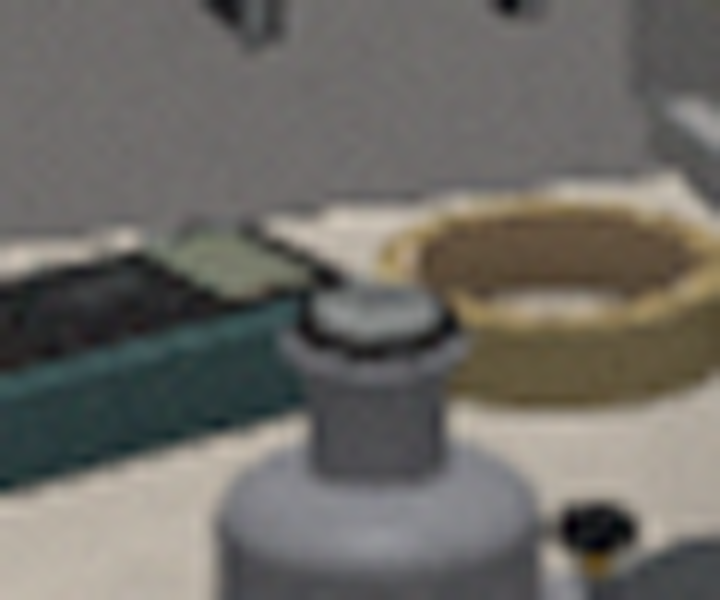

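Narrow ring seated flat and centred. Next the gauge: hovering above it to check.

>>> jog_arm --twist '[[0,-0.2,0.2],[0,-0.2,0.4],[0,-0.2,0.4],[0,-0.2,0.4],[0,-0.2,0.4],[0,-0.2,0.4]]' --linear '[[-40,-14,0],[-85,-29,-5],[-125,-43,-15],[-143,-49,-28],[-143,-49,-30],[-143,-49,-30]]' --hand '[0.7,0.75,0.75,0.75,0.75,0.75]'

```text
t: 25.45
eef_pos: [446.5, 150.1, 144.7]
ee_rot: [-0.003, 0.704, -0.0, 0.71]
ft_force: [0.1, 0.6, -0.4]
grip_width: 0.754
```

Run:
```python
import sys; sys.argv=['','x']
exec(open('look.py').read())
snap('wrist','w23')
overlay('w23','o23w',[([441.5,148.5,76],18),([440.8,149.5,76],18)],160,150,400,350,3)
```

```text
[446.51 150.08 144.68] [ 0.1  0.6 -0.4] [-3.000e-03  7.037e-01 -1.000e-04  7.105e-01] 0.754 pitch -0.5450059651680732
```

View pics/o23w.png

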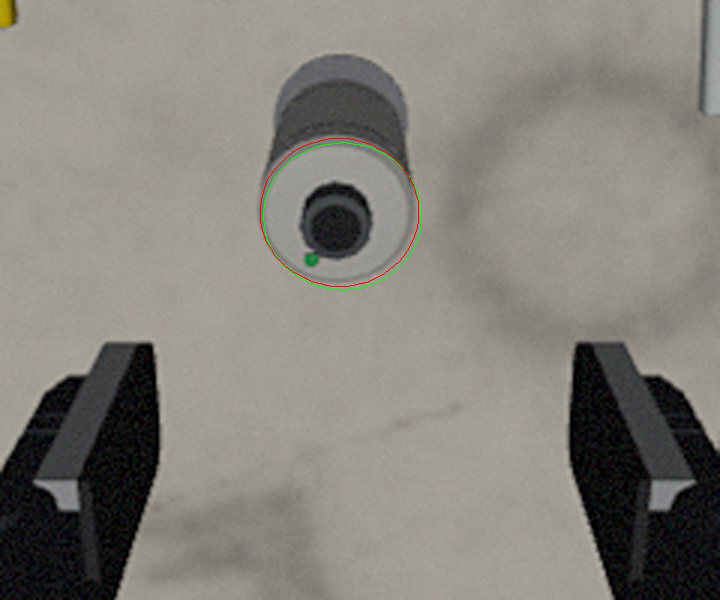

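>>> jog_arm --twist '[[0.2,0.3,-0.2],[0.2,0.4,-0.2],[0.2,0.4,-0.2],[0.2,0.4,-0.2],[0.2,0.4,-0.2]]' --linear '[[-4,-1,-25],[-5,-1,-60],[-5,-1,-90],[-5,-1,-105],[-5,-1,-105]]' --hand '[0.75,0.75,0.75,0.75,0.75]'

```text
t: 26.0
eef_pos: [442.7, 149.4, 38.4]
ee_rot: [-0.001, 0.707, -0.0, 0.708]
ft_force: [-0.1, 0.7, 0.9]
grip_width: 0.746
```

Run:
```python
import sys; sys.argv=['','x']
exec(open('look.py').read())
print(r, 'dx',np.degrees(( r[0]+r[2])/.707),'dz',np.degrees((r[2]-r[0])/.707))
```

```text
[442.72 149.35  38.37] [-0.1  0.7  0.9] [-6.000e-04  7.067e-01 -2.000e-04  7.075e-01] 0.746 pitch -0.06921506275699585
[-6.35049351e-04  7.06679397e-01 -1.62940417e-04  7.07533603e-01] dx -0.06466965461226294 dz 0.03826004162178759
```

>>> jog_arm --twist '[[0,0.1,0],[0,0.1,0],[0,0.1,0],[0,0.1,0],[0,0.1,0],[0,0.1,0],[0,0.1,0],[0,0.1,0]]' --linear '[[-1.2,-0.2,-5],[-1.2,-0.2,-7],[-1.2,-0.2,-7],[-1.2,-0.2,-7],[-1.2,-0.2,-7],[-1.2,-0.2,-7],[-1.2,-0.2,-7],[-1.2,-0.2,-7]]' --hand '[0.7,0.6,0.5,0.42,0.2,0.2,0.2,0.2]'

```text
t: 26.8
eef_pos: [442.0, 149.3, 32.1]
ee_rot: [-0.001, 0.707, -0.0, 0.707]
ft_force: [-1.5, -0.3, 6.2]
grip_width: 0.401
```

Run:
```python
import sys; sys.argv=['','x']
exec(open('look.py').read())
```

```text
[441.99 149.32  32.12] [-1.5 -0.3  6.2] [-5.000e-04  7.069e-01 -0.000e+00  7.074e-01] 0.401 pitch -0.03979698158178735
```

>>> jog_arm --twist '[[0,0,0],[0,0,0],[0,0,0],[0,0,0],[0,0,0],[0,0,0]]' --linear '[[0,0,10],[0,0,45],[0,0,85],[0,0,120],[0,0,140],[0,0,140]]' --hand '[0.2,0.2,0.2,0.2,0.2,0.2]'

```text
t: 27.4
eef_pos: [444.2, 149.7, 175.5]
ee_rot: [-0.0, 0.705, 0.0, 0.71]
ft_force: [1.0, -0.5, -1.7]
grip_width: 0.41
```

>>> jog_arm --twist '[[0,0,0],[0,0,0],[0,0,0],[0,0,0],[0,0,0],[0,0,0],[0,0,0]]' --linear '[[30,10,0],[65,22,0],[100,34,0],[125,43,0],[141,49,0],[141,49,0],[141,49,0]]' --hand '[0.2,0.2,0.2,0.2,0.2,0.2,0.2]'

```text
t: 28.1
eef_pos: [583.9, 198.4, 173.9]
ee_rot: [-0.0, 0.706, 0.0, 0.709]
ft_force: [-0.9, 0.2, -2.3]
grip_width: 0.405
```

```bash
cat >> look.py <<'E'
print('dx',round(np.degrees(( r[0]+r[2])/.707),2),'dz',round(np.degrees((r[2]-r[0])/.707),2))
E
python3 look.py x
```

```text
[583.88 198.39 173.86] [-0.9  0.2 -2.3] [-5.000e-04  7.057e-01  1.000e-04  7.085e-01] 0.405 pitch -0.22690928335160265
dx -0.03 dz 0.05
```

>>> jog_arm --twist '[[0,0.2,0],[0,0.2,0],[0,0.2,0],[0,0.2,0]]' --linear '[[2.4,0,-6],[2.4,0,-14],[2.4,0,-17],[2.4,0,-17]]' --hand '[0.2,0.2,0.2,0.2]'

```text
t: 28.5
eef_pos: [585.3, 198.1, 156.0]
ee_rot: [-0.001, 0.708, -0.0, 0.707]
ft_force: [0.3, 0.1, -1.2]
grip_width: 0.41
```

```bash
python3 look.py x
python3 - <<'E'
from h import *
p=ctrl.get_obs()['eef_pos']
snap('wrist','w24');snap('side','s24');snap('top','t24')
overlay('w24','o24w',[(p+[-.7,0,-32.1],20),([585.6,198.4,110],20),([585.6,198.4,112.5],18.5)],200,130,360,280,5)
overlay('s24','o24s',[(p+[0,0,-32],20)],250,90,310,140,12)
overlay('s24','o24s',[],250,105,310,155,12)
E
```

```text
[585.32 198.1  155.97] [ 0.3  0.1 -1.2] [-6.000e-04  7.075e-01 -0.000e+00  7.067e-01] 0.41 pitch 0.07123506481886466
dx -0.05 dz 0.04
```

View pics/o24w.png

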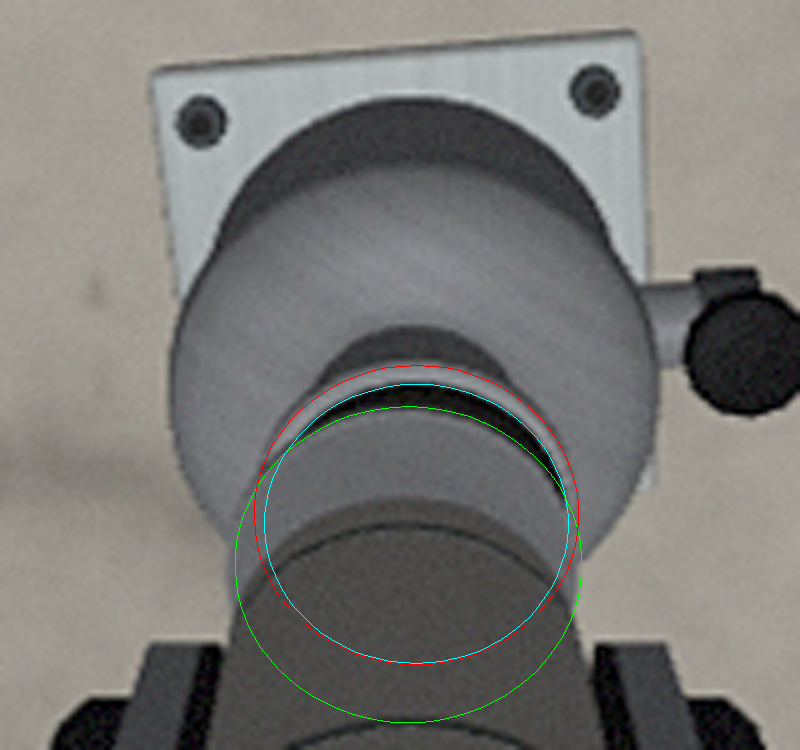

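View pics/o24s.png

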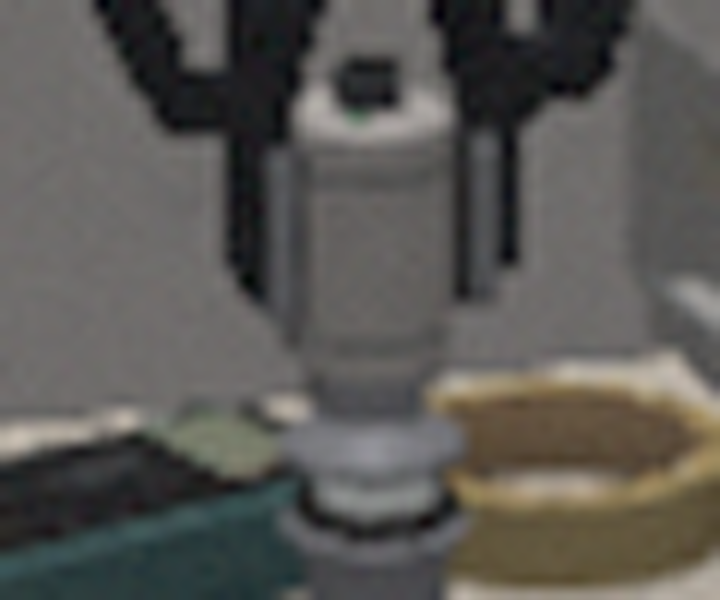

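>>> jog_arm --twist '[[0,0,0],[0,0,0],[0,0,0]]' --linear '[[0.7,0.2,-2],[0.7,0.2,-4],[0.7,0.2,-4]]' --hand '[0.2,0.2,0.2]'

```text
t: 28.95
eef_pos: [586.9, 198.6, 152.9]
ee_rot: [-0.0, 0.707, 0.0, 0.707]
ft_force: [0.3, -0.8, -1.5]
grip_width: 0.404
```

>>> jog_arm --twist '[[0,0,0],[0,0,0],[0,0,0]]' --linear '[[0.1,0,-1],[0.1,0,-2],[0.1,0,-2]]' --hand '[0.2,0.2,0.2]'

```text
t: 29.25
eef_pos: [586.9, 198.5, 150.7]
ee_rot: [-0.0, 0.707, 0.0, 0.707]
ft_force: [0.2, -0.0, -1.9]
grip_width: 0.408
```

Gauge bottom is at about 118.6, roughly the ring's top. I'll shift x slightly and continue.

>>> jog_arm --twist '[[0,0,0],[0,0,0],[0,0,0]]' --linear '[[-0.5,-0.1,-0.5],[-0.5,-0.1,-1.5],[-0.5,-0.1,-1.5]]' --hand '[0.2,0.2,0.2]'

```text
t: 29.55
eef_pos: [586.3, 198.4, 149.0]
ee_rot: [-0.001, 0.707, 0.0, 0.707]
ft_force: [0.4, -0.1, -1.7]
grip_width: 0.409
```

>>> jog_arm --twist '[[0,0,0],[0,0,0],[0,0,0]]' --linear '[[0,0,-1],[0,0,-1.2],[0,0,-1.2]]' --hand '[0.2,0.2,0.2]'

```text
t: 29.85
eef_pos: [586.2, 198.4, 147.8]
ee_rot: [-0.001, 0.707, 0.0, 0.707]
ft_force: [-0.2, -0.2, -1.4]
grip_width: 0.405
```

>>> jog_arm --twist '[[0,0,0],[0,0,0],[0,0,0]]' --linear '[[0,0,-0.8],[0,0,-1],[0,0,-1]]' --hand '[0.2,0.2,0.2]'

```text
t: 30.15
eef_pos: [586.4, 198.5, 147.2]
ee_rot: [-0.001, 0.707, 0.0, 0.707]
ft_force: [-0.2, -1.1, 2.8]
grip_width: 0.407
```

>>> jog_arm --twist '[[0,0,0],[0,0,0],[0,0,0],[0,0,0],[0,0,0]]' --linear '[[0,0,0],[0,0,0],[0,0,0],[0,0,0],[0,0,0]]' --hand '[0.45,0.52,0.6,0.75,0.75]'

```text
t: 30.65
eef_pos: [586.4, 198.4, 147.1]
ee_rot: [-0.0, 0.707, 0.0, 0.707]
ft_force: [-0.1, 0.0, -0.4]
grip_width: 0.749
```

>>> jog_arm --twist '[[0,0,0],[0,0,0],[0,0,0],[0,0,0]]' --linear '[[0,0,20],[0,0,55],[0,0,90],[0,0,90]]' --hand '[0.75,0.75,0.75,0.75]'

```text
t: 31.05
eef_pos: [589.3, 199.1, 242.6]
ee_rot: [0.0, 0.704, 0.001, 0.71]
ft_force: [-0.4, 0.2, 1.3]
grip_width: 0.754
```

```bash
python3 look.py x
python3 - <<'E'
from h import *
snap('side','s25');snap('top','t25')
overlay('s25','o25s',[([586.4,197,191],18)],250,100,310,155,11)
crop('t25','o25t',110,100,270,230,5)
im=cv2.imread('pics/o25t.png'); cv2.imwrite('pics/o25t.png',np.clip(im*1.5,0,255).astype('uint8'))
E
```

```text
[589.26 199.1  242.63] [-0.4  0.2  1.3] [1.000e-04 7.038e-01 8.000e-04 7.104e-01] 0.754 pitch -0.5309225323141362
dx 0.08 dz 0.06
```

View pics/o25s.png

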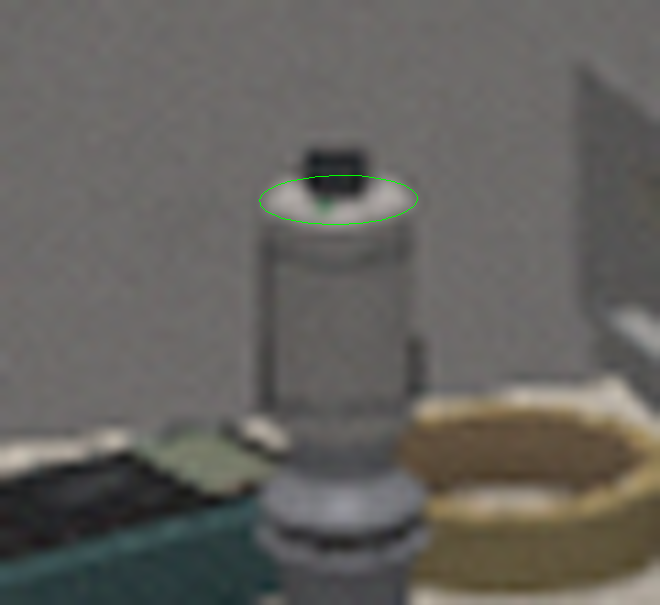

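View pics/t25.png

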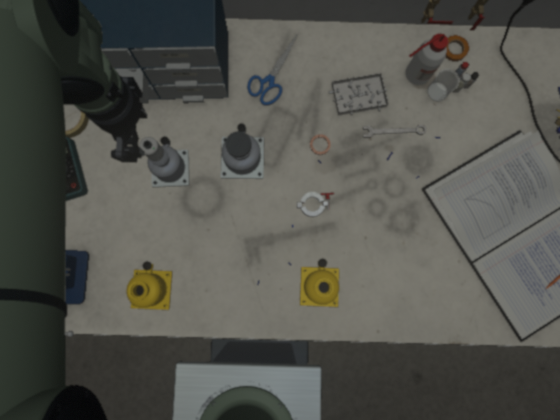

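Gauge home and upright. Next the clamp: ring centre about (510,-135), its own y about 5° from world +y.

>>> jog_arm --twist '[[0,0.2,0],[0,0.4,2],[0,0.4,4],[0,0.4,5],[0,0.4,5],[0,0.4,5],[0,0.4,5],[0,0.4,5]]' --linear '[[-9,-40,0],[-20,-85,0],[-31,-130,0],[-42,-175,-20],[-52,-220,-45],[-62,-262,-75],[-71,-300,-100],[-79,-334,-120]]' --hand '[0.85,0.85,0.85,0.85,0.85,0.85,0.85,0.85]'

```text
t: 31.95
eef_pos: [505.3, -136.5, 115.0]
ee_rot: [-0.03, 0.709, 0.031, 0.704]
ft_force: [0.6, -0.2, -0.9]
grip_width: 0.852
```

>>> jog_arm --twist '[[0,0,0],[0,0,0]]' --linear '[[0,0,-10],[0,0,-10]]' --hand '[0.85,0.85]'

```text
t: 32.15
eef_pos: [502.4, -136.1, 102.0]
ee_rot: [-0.028, 0.711, 0.032, 0.702]
ft_force: [-0.5, 0.2, 0.1]
grip_width: 0.851
```

```bash
python3 look.py x
python3 - <<'E'
from h import *
snap('wrist','w26')
overlay('w26','o26w',[([510,-135,18],28.5),([509.3,-134,18],28.5)],140,100,420,310,2.5 if 0 else 2)
E
```

```text
[ 502.4  -136.09  102.  ] [-0.5  0.2  0.1] [-0.0284  0.7113  0.0318  0.7016] 0.851 pitch 0.787879735960459
dx 0.27 dz 4.88
```

View pics/o26w.png

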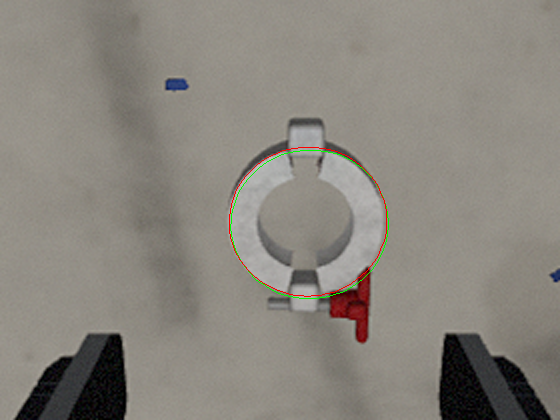

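>>> jog_arm --twist '[[-0.2,-0.4,0],[-0.2,-0.7,0],[-0.2,-0.7,0],[-0.2,-0.7,0],[-0.2,-0.7,0]]' --linear '[[5,1,-10],[7,1,-45],[7,1,-70],[7,1,-78],[7,1,-78]]' --hand '[0.85,0.85,0.85,0.85,0.85]'

```text
t: 32.7
eef_pos: [510.4, -133.3, 24.7]
ee_rot: [-0.031, 0.707, 0.032, 0.706]
ft_force: [0.4, -0.2, -0.0]
grip_width: 0.851
```

```bash
python3 look.py x
```

```text
[ 510.42 -133.33   24.67] [ 0.4 -0.2 -0. ] [-0.0312  0.7068  0.0316  0.7061] 0.851 pitch 0.058010779187853245
dx 0.03 dz 5.08
```

>>> jog_arm --twist '[[0,0,0],[0,0,0],[0,0,0],[0,0,0],[0,0,0]]' --linear '[[-0.4,-1.5,-12],[-0.4,-1.5,-22],[-0.4,-1.5,-25],[-0.4,-1.5,-25],[-0.4,-1.5,-25]]' --hand '[0.82,0.78,0.75,0.75,0.75]'

```text
t: 33.2
eef_pos: [510.2, -135.0, -0.1]
ee_rot: [-0.031, 0.707, 0.031, 0.706]
ft_force: [0.8, -0.0, 0.3]
grip_width: 0.749
```

>>> jog_arm --twist '[[0,0,0],[0,0,0],[0,0,0],[0,0,0],[0,0,0],[0,0,0]]' --linear '[[0,0,0],[0,0,0],[0,0,0],[0,0,0],[0,0,0],[0,0,0]]' --hand '[0.7,0.4,0.4,0.4,0.4,0.4]'

```text
t: 33.8
eef_pos: [510.5, -135.2, 0.9]
ee_rot: [-0.031, 0.706, 0.031, 0.706]
ft_force: [-2.2, 0.1, 5.9]
grip_width: 0.642
```

>>> jog_arm --twist '[[0,0,0],[0,0,0],[0,0,0],[0,0,0],[0,0,0]]' --linear '[[0,0,10],[0,0,45],[0,0,85],[0,0,100],[0,0,100]]' --hand '[0.4,0.4,0.4,0.4,0.4]'

```text
t: 34.3
eef_pos: [512.8, -136.2, 104.2]
ee_rot: [-0.032, 0.704, 0.03, 0.708]
ft_force: [0.7, -0.2, -0.4]
grip_width: 0.642
```

```bash
python3 look.py x
python3 - <<'E'
from h import *
snap('wrist','w27');snap('side','s27')
crop('s27','s27c',220,150,340,260,5)
E
```

```text
[ 512.76 -136.16  104.24] [ 0.7 -0.2 -0.4] [-0.0323  0.7044  0.0303  0.7085] 0.642 pitch -0.3310280827727894
dx -0.16 dz 5.07
```

View pics/w27.png

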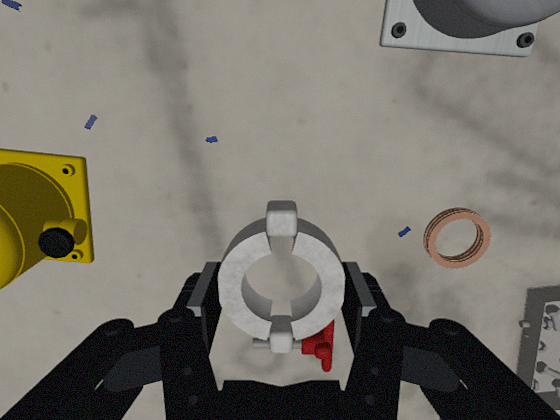

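View pics/s27c.png

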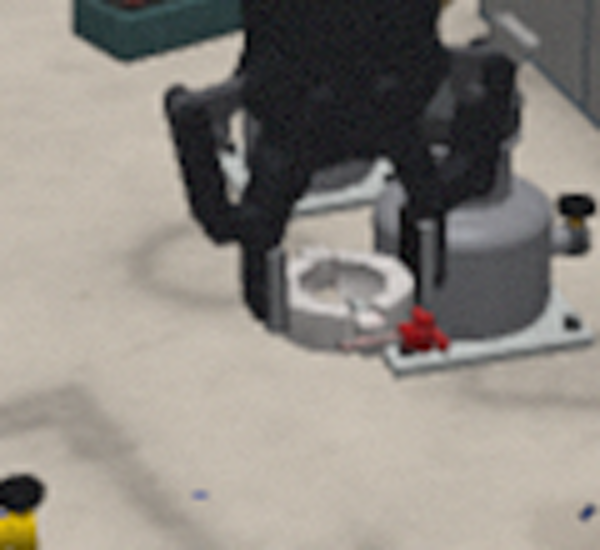

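>>> jog_arm --twist '[[0,0.2,0],[0,0.3,0],[0,0.3,0],[0,0.3,0],[0,0.3,0],[0,0.3,0],[0,0.3,0],[0,0.3,0]]' --linear '[[-10,40,0],[-22,86,0],[-30,132,0],[-35,178,0],[-37,224,0],[-37,270,0],[-37,312,0],[-37,338,0]]' --hand '[0.4,0.4,0.4,0.4,0.4,0.4,0.4,0.4]'

```text
t: 35.2
eef_pos: [471.8, 205.3, 99.4]
ee_rot: [-0.032, 0.709, 0.032, 0.704]
ft_force: [0.6, 0.1, -0.8]
grip_width: 0.641
```

>>> jog_arm --twist '[[0,0,0],[0,0,0],[0,0,0],[0,0,0]]' --linear '[[0,0,-20],[0,0,-60],[0,0,-80],[0,0,-80]]' --hand '[0.4,0.4,0.4,0.4]'

```text
t: 35.6
eef_pos: [467.5, 204.3, 15.2]
ee_rot: [-0.033, 0.712, 0.031, 0.701]
ft_force: [-0.3, -0.3, -0.6]
grip_width: 0.641
```

```bash
python3 look.py x
```

```text
[467.45 204.25  15.21] [-0.3 -0.3 -0.6] [-0.033   0.7121  0.0315  0.7006] 0.641 pitch 0.9324536737290146
dx -0.13 dz 5.23
```

>>> jog_arm --twist '[[0.1,-0.5,0],[0.1,-0.8,0],[0.1,-0.8,0],[0.1,-0.8,0]]' --linear '[[4,-1,0],[7,-2.5,-5],[7.5,-2.5,-8],[7.5,-2.5,-8]]' --hand '[0.4,0.4,0.4,0.4]'

```text
t: 36.0
eef_pos: [475.5, 201.7, 7.5]
ee_rot: [-0.032, 0.707, 0.032, 0.706]
ft_force: [-0.7, 0.3, -1.0]
grip_width: 0.638
```

```bash
python3 look.py x
```

```text
[475.48 201.66   7.54] [-0.7  0.3 -1. ] [-0.0324  0.7069  0.0318  0.7059] 0.638 pitch 0.07809572113686158
dx -0.05 dz 5.2
```

Now lowering to the bench (TCP at about 0.9) and releasing.

>>> jog_arm --twist '[[0,0,0],[0,0,0],[0,0,0],[0,0,0]]' --linear '[[0,0,-3],[0,0,-6],[0,0,-7],[0,0,-7]]' --hand '[0.4,0.4,0.4,0.4]'

```text
t: 36.4
eef_pos: [475.6, 201.7, 0.9]
ee_rot: [-0.032, 0.707, 0.032, 0.706]
ft_force: [-0.9, -0.8, 3.8]
grip_width: 0.636
```

>>> jog_arm --twist '[[0,0,0],[0,0,0],[0,0,0],[0,0,0],[0,0,0],[0,0,0],[0,0,0],[0,0,0]]' --linear '[[0,0,0],[0,0,0],[0,0,0],[0,0,0],[0,0,20],[0,0,60],[0,0,100],[0,0,130]]' --hand '[0.68,0.72,0.77,0.77,0.77,0.77,0.77,0.77]'

```text
t: 37.2
eef_pos: [476.2, 201.8, 133.2]
ee_rot: [-0.032, 0.706, 0.032, 0.707]
ft_force: [0.7, -0.4, -0.6]
grip_width: 0.772
```

>>> jog_arm --twist '[[0,0,0],[0,0,0],[0,0,0],[0,0,0],[0,0,0]]' --linear '[[-30,0,30],[-60,-30,60],[-80,-70,80],[-80,-115,80],[-80,-150,80]]' --hand '[0.77,0.77,0.77,0.77,0.77]'

```text
t: 37.7
eef_pos: [395.9, 50.3, 214.3]
ee_rot: [-0.033, 0.705, 0.032, 0.708]
ft_force: [1.0, -0.5, 0.2]
grip_width: 0.77
```

```bash
python3 look.py x
python3 - <<'E'
from h import *
snap('top','t28');snap('side','s28'); snap('wrist','w28')
crop('t28','t28c',110,100,270,250,5)
im=cv2.imread('pics/t28c.png'); cv2.imwrite('pics/t28c.png',np.clip(im*1.5,0,255).astype('uint8'))
crop('s28','s28c',200,80,360,230,5)
E
```

```text
[395.87  50.33 214.26] [ 1.  -0.5  0.2] [-0.0327  0.7052  0.0318  0.7076] 0.77 pitch -0.1918087056197777
dx -0.07 dz 5.23
```

View pics/t28.png

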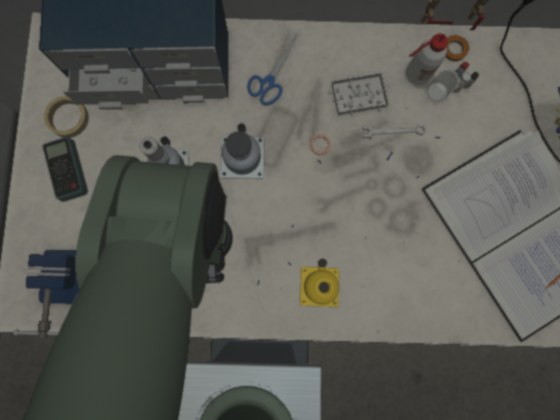

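View pics/t28c.png

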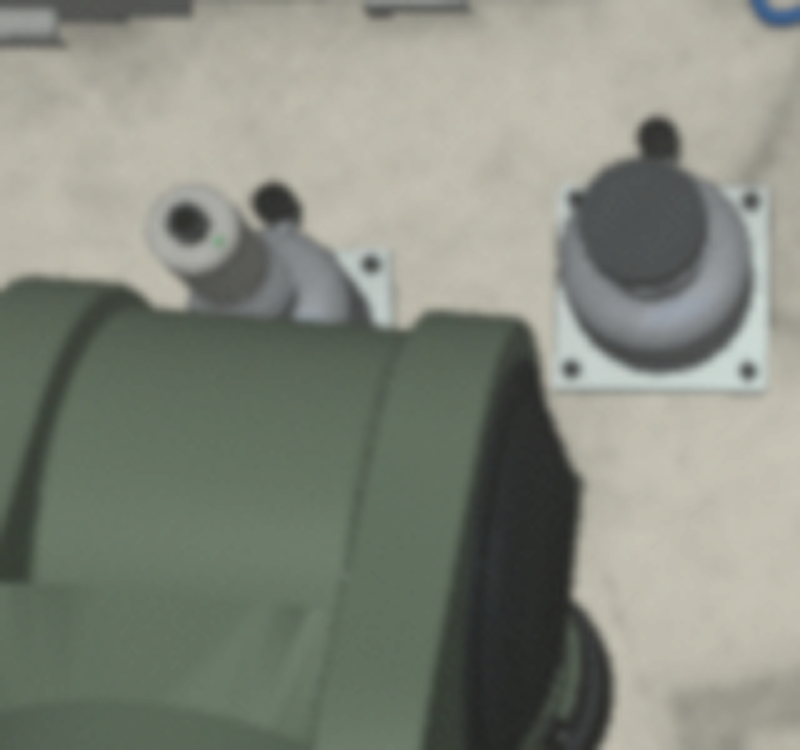

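View pics/s28c.png

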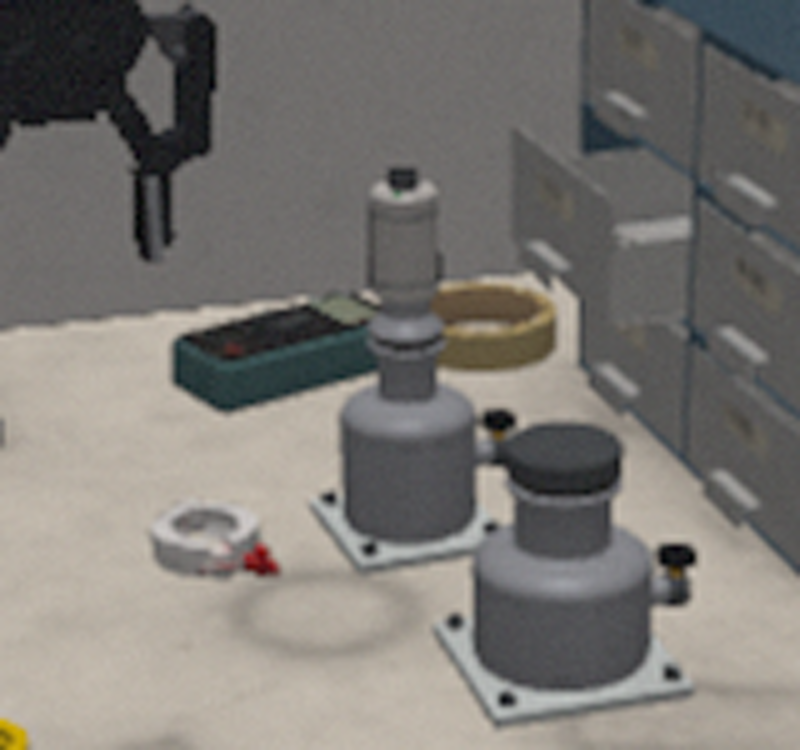

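View pics/w28.png

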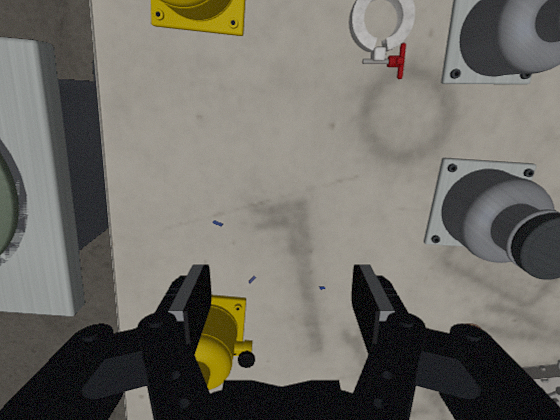

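Run:
```python
from h import *
s=load('t28'); P=lambda x,y,z: np.round(back(s,110+(x+.5)/5-.5,100+(y+.5)/5-.5,z),1)
print('gauge socket top',P(187,223,200),'housing rim',P(194,230,191),'blank top',P(641,224,117))
s=load('s28'); Q=lambda x,y,z: np.round(back(s,200+(x+.5)/5-.5,80+(y+.5)/5-.5,z),1)
print('side: gauge rim',Q(403,193,191),'foot',Q(407,328,127),'blank top',Q(561,455,117),'clamp ring',Q(206,524,18))
from station import finish_job
print(finish_job())
```

```text
gauge socket top [585.2 197.4 200. ] housing rim [585.1 197.2 191. ] blank top [614.7  31.5 117. ]
side: gauge rim [585.1 192.8 191. ] foot [580.8 172.9 127. ] blank top [612.8  20.6 117. ] clamp ring [477.2 203.   18. ]
the job is handed in; nothing more can be done
None
```

The job is done and handed in at about 38 s. The blank is on the wide port and the gauge is on the narrow port, each over its own ring. The clamp lies flat in front of the narrow vessel.

**Seating:** Each part went down without resistance and met light contact (about 1 to 6 N) within 1 mm of its computed seat height. In the last side and top pictures both stacks look level and closed. The gauge stayed upright, and I moved nothing else.

**Clamp:** It was set down with its origin at about (476, 194), roughly 110 mm in front of the port. The side camera puts its ring within 2 mm of where I released it.

**Final checks:**
- **Gauge:** the top camera puts its top at (585, 197), within about 1.5 mm of the port axis at (586, 197).
- **Blank:** my hand-read top-camera point of (614.7, 31.5) is about 2 to 3 mm from the port axis at (617, 29–30).
- **Side-camera readings:** these disagree with the top camera. They are 5 mm out in y for the gauge's top edge, about 9 mm for the blank and about 25 mm for the gauge foot. From that low angle, small errors in the pixel or height I picked shift the result a lot. I did not treat them as faults because the pictures and seat heights agreed.
- **Wrist camera:** it read about 1.5 mm higher in y than the overhead camera throughout, so I judged each fit by relative position and contact force.

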